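Dip-gauge the locked dispenser and hold the gauge level over the register

ROBOT

A 6-joint arm with a two-finger parallel gripper is mounted at the origin on a cart in front of the work surface, level with it; the furniture and walls round the work are solid. World frame = base frame: x ahead of the robot, y to its left, z up, the work surface at z = 0. Lengths are in m, angles in degrees, forces in N, time in s.
With the tool pointing down it reaches from about 0.425 to 1.125 m from the base axis. Payload 14.9 kg.
Tool frame: the origin (TCP) lies at the very end of the fingers, on their centre line; the grasp point (between the pads) lies 19 mm behind it; z points along the fingers, x is the direction in which the jaws open and shut, and the axes are right-handed (so a half turn about z gives the same grasp; the last joint's range is limited). The gripper opens to 91 mm and grips with 3 to 60 N. Pads are 32 mm wide; open, the fingers measure 118 mm over their backs; the gripper's body (76 mm by 178 mm) begins 60 mm behind the grasp point.
Start: joints at [-70.663, 21.709, 99.362, -0, 58.929, -1.908], TCP at [0.254, -0.652, 0.214] pointing down, gripper open.
Joint ranges: [-158.91, 158.91], [-42.39, 125.64], [0.06, 152.35], [-60.88, 240.88], [17.5, 164.5], [-176.32, 176.32]. Speed limits (degrees/s): [108.29, 108.29, 136.94, 180, 180, 180].

INTERFACE

Orientations are given as [roll, pitch, yaw] about the fixed x, y, z axes, in that order (R = Rz(yaw) Ry(pitch) Rx(roll)).
In Python, from bench import get_state, vision, job_done gives the robot as it stands.
- The arm moves only by the tool apply_moves, never from a script. Its argument "deltas" is a list of rows, each an object with "xyz": the shift along the tool's x, y, z in m, a list of three; "twist": the turn, a rotation vector about the tool's x, y, z in degrees, a list of three; "grip": the opening, from 0 (shut) to 1 (fully open). A call has 1 to 12 rows; each row shifts and turns the commanded pose from where the row before left it, along the tool's axes as they then stand; what a row does not reach is not made up. A row lasts 1/10 s, in which the tool goes at most 50 mm and 8.59 degrees, less where a joint would pass 70% of its speed; a pose out of reach is approached as far as the arm can. A call is refused whole if a number of a shift passes 0.05 or a number of a turn 8.59, either way. A call with a gripper value outside its range is refused whole. The fingers move at their own pace and stop on an object; the grip force is fixed at half the most. Time passes only in rows, so rows that do not move let the fingers close. It gives the time, the measured TCP pose, the force and the opening at its end, in the units of the state.
- get_state(): the state, without advancing time (a new reading comes with each control period).
- vision.read_camera(name): name is "scene" or "top"; returns (picture, depth): 400x640x3 uint8, blue, green, red; 400x640 float32, m along the optical axis (not along the pixel's ray), 0 where there is no reading.
- vision.get_calibration(name): a dict with "fov_y" (degrees; the focal length in pixels is half the picture's height over the tangent of half this angle, whatever the lens; pixels are square), "cx", "cy" (the principal point, pixels), "rvec" (rotation vector, rad) and "tvec" (3), from world to camera coordinates, as OpenCV has them. Camera axes: x right, y down, z forward; pixel columns grow to the right and rows downward; lengths in m; the calibration is good to about 2 mm. A picture is of the moment at which its call begins. get_calibration takes no time and is no camera call.
- job_done(): hands the job in, once; it reports no verdict.
The state is a dict: "time": time; "qpos": joint angles; "qvel": joint speeds; "tau": joint torques, N m; "position": TCP position; "ee_rot": TCP orientation; "ft_force": force on the tool from outside, world axes, zero at the start; "torque": the same for the moment, N m; "gripper_width": finger opening in m.
Only numpy, scipy, OpenCV 4.12 (cv2) and the standard library are available. Lean on these libraries where they do the work, as an engineer would, in place of code of your own. Each camera call takes 0.05 s, during which the arm holds its last target. There are 200 camera calls.

TASK

Shift-change stock check: take the dip gauge from its stand, put it pin first down the guide tube in the locked dispenser's lid, without forcing it, until its collar rests on the tube's mouth, and leave it seated for a second so that its sliding pin takes the level. Draw it out and, without disturbing the pin's setting, hold it level for reading, with the pin's end over the middle of the drug register and a hand's breadth above it. Finish while holding it there, still; leave the register and the other things where they are.

Things in the scene. Friction and masses are not known exactly. Their poses are not given: they have to be found in the camera images.
- gauge: loose dip gauge, 0.14 kg. Origin: centre of the underside of its steel collar (32 mm disc, z 0 to 6 mm); z runs along the rod to the black handle. Below the collar a barrel 11 mm across ends at z = -60 mm; a 7 mm sliding pin sticks out of it to z = -108 mm. It starts in the stand at 45 degrees, pin end down, collar against the lower fork, its y axis level; lift it straight up out of the open forks
- grip (a point): middle of the gauge's handle, on its axis, 40 mm from the collar's underside, 122 mm above the worktop at the start. The handle fills z = 10 to 84 mm of the gauge, 22 mm broad in the gauge's x and 14 mm thick in its y: grip it across the two broad flat faces (fingers closing along the gauge's y, which is the stand's y at the start)
- pin_tip (a point): end of the gauge's sliding pin, on its axis, 108 mm below the collar's underside at the start and moving with the pin
- gauge_pin (a joint): how far the pin has been pushed into the barrel, m: 0 at the start (fully out), at most 0.044. It slides stiffly (2 N), stays where it is left, and has dark marks every 5 mm: what still sticks out is the reading
- gauge_stand: fixed steel stand, left of the printer (0.21 m high, y = -0.21 to 0.22 m): base plate 130 x 76 x 8 mm with two forks up to 40 mm wide, one under the collar, the higher one under the handle's upper end, 20 mm clear (level distance) of the handle's middle. Origin: on the worktop, below the middle of the gauge's handle; its x axis is the level direction in which the handle rises
- dispenser: fixed, locked white sheet-metal dispenser with a grey lid, 104 (x) x 124 (y) mm, lid's top 103 mm high; origin on the worktop under its middle; lock and a 40 mm delivery lip at its front (-x). The steel guide tube stands upright on the lid, 12 mm in front of the middle. A ledge with baskets hangs over the back of the worktop (x over about 0.7 m, z over 0.3 m)
- port_mouth (a point): centre of the guide tube's mouth, 130 mm above the worktop. The mouth's rim is 34 mm across outside and bells from 26 mm inside to a straight bore of 15 mm, 10 mm lower down; the bore runs on for 38 mm. The collar lands flat on the rim
- stock_follower (a joint): height of the follower plate on the stock inside the closed dispenser, m: 0 = its top 30 mm above the worktop, at most 0.034; fixed during the job and out of sight. With the collar home it pushes the gauge's pin in by this value + 0.008
- register: drug register, a closed navy-blue bound notebook 210 (x) x 152 (y) x 14 mm lying flat, 0.45 kg; origin at the middle of its underside
- pill_bottle: bystander: brown pill bottle with a white cap, 46 mm across, 85 mm high, loose; origin under its middle
- carton: bystander: white upright medicine carton 51 x 63 x 100 mm, loose; origin under its middle
- oximeter: bystander: small blue and white finger clip 60 x 54 x 30 mm, loose; origin under its middle

How it is judged (in metres and radians):
On the way, in this order (a step that is already met when the one before it is completed fails the run):
1. the gauge stands in the guide tube with its collar home on the mouth, for half a second (distance between gauge and port_mouth below 0.004 m and angle between gauge's own z axis and vertical below 0.09 rad and value of joint gauge_pin above 0.005 m), for 0.5 s.
2. the gauge is drawn right out of the guide tube (height (world z) of pin_tip above 0.135 m), for 0.1 s.
At the end, for the whole second after the job is handed in: Held still in the fingers, touching nothing else: axis within 0.2 rad of level, pin end 90 mm or more above the worktop and within 70 mm of the register's middle seen from above, pin still set as the stock pushed it (3.5 mm); register and bystanders within 30 mm of their places (angle between gauge's own z axis and vertical between 1.37 and 1.77 rad and height (world z) of pin_tip above 0.09 m and horizontal distance between pin_tip and register below 0.07 m and linear speed of gauge below 0.03 m/s and angular speed of gauge below 0.2 rad/s and contact force between the fingers and gauge above 1 N and contact force between gauge and register below 0.2 N and contact force between gauge and dispenser below 0.2 N and contact force between gauge and gauge_stand below 0.2 N and ((value of joint stock_follower between -0.005 and 0.003 m and value of joint gauge_pin between 0.0045 and 0.0145 m) or (value of joint stock_follower between 0.003 and 0.006 m and value of joint gauge_pin between 0.0075 and 0.0175 m) or (value of joint stock_follower between 0.006 and 0.009 m and value of joint gauge_pin between 0.0105 and 0.0205 m) or (value of joint stock_follower between 0.009 and 0.012 m and value of joint gauge_pin between 0.0135 and 0.0235 m) or (value of joint stock_follower between 0.012 and 0.015 m and value of joint gauge_pin between 0.0165 and 0.0265 m) or (value of joint stock_follower between 0.015 and 0.018 m and value of joint gauge_pin between 0.0195 and 0.0295 m) or (value of joint stock_follower between 0.018 and 0.021 m and value of joint gauge_pin between 0.0225 and 0.0325 m) or (value of joint stock_follower between 0.021 and 0.024 m and value of joint gauge_pin between 0.0255 and 0.0355 m) or (value of joint stock_follower between 0.024 and 0.027 m and value of joint gauge_pin between 0.0285 and 0.0385 m) or (value of joint stock_follower between 0.027 and 0.03 m and value of joint gauge_pin between 0.0315 and 0.0415 m) or (value of joint stock_follower between 0.03 and 0.033 m and value of joint gauge_pin between 0.0345 and 0.0445 m) or (value of joint stock_follower between 0.033 and 0.036 m and value of joint gauge_pin between 0.0375 and 0.0475 m)) and distance of each of register, pill_bottle, carton, oximeter from where it was at the start of the episode below 0.03 m); the arm keeps its last pose, push and grip.
It fails at once if the gauge is forced against the dispenser (over 40 N) (contact force between gauge and dispenser above 40 N).
It fails at once if the register or a bystander is shoved or knocked over (distance of any of register, pill_bottle, carton, oximeter from where it was at the start of the episode above 0.04 m or angle between any of pill_bottle, carton's own z axis and vertical above 0.5 rad).
It also fails if it takes over 58 s, if anything falls off the work surface, if the arm or the gripper's body presses on something with over 40 N, if the wrist force passes 120 N, or if a joint passes its speed limit or range.

## Working session

There is one attempt and no reset: what is moved stays moved. The work goes in short steps, Python scripts to look and compute and a tool call to move; the robot and the scene stay as the last step left them, time stands still between calls to the robot, and variables do not carry over. Pictures are saved under pics/ and viewed, about 8 in all and at most 12, crops included, and the job is handed in when it is done.

Besides the shell and the picture viewer there is one more tool, called by a JSON object that holds its "name" and its "arguments". apply_moves: Moves the arm, as the interface text tells. Its arguments: {"type":"object","properties":{"deltas":{"type":"array","items":{"type":"object","properties":{"xyz":{"type":"array","items":{"type":"number"}},"twist":{"type":"array","items":{"type":"number"}},"grip":{"type":"number"}}}}},"required":["deltas"]}

```bash
ls; mkdir -p pics; cat > h.py <<'E'
import numpy as np, cv2
from scipy.spatial.transform import Rotation as R
from bench import get_state, vision, job_done
def cam(n):
    c=vision.get_calibration(n); f=200/np.tan(np.radians(c['fov_y'])/2)
    return f,c['cx'],c['cy'],R.from_rotvec(np.ravel(c['rvec'])).as_matrix(),np.ravel(c['tvec'])
def cloud(n,d):
    f,cx,cy,Rm,t=cam(n); v,u=np.mgrid[:400,:640]
    P=np.stack([(u-cx)/f*d,(v-cy)/f*d,d],-1)
    return (P-t)@Rm
def ray(n,u,v,z):
    f,cx,cy,Rm,t=cam(n); o=-Rm.T@t; r=Rm.T@np.array([(u-cx)/f,(v-cy)/f,1])
    return o+r*(z-o[2])/r[2]
def proj(n,p):
    f,cx,cy,Rm,t=cam(n); q=Rm@np.asarray(p)+t; return f*q[0]/q[2]+cx,f*q[1]/q[2]+cy
E
python3 - <<'E'
from h import *
print(get_state())
for n in('scene','top'):
    p,d=vision.read_camera(n); cv2.imwrite(f'pics/{n}0.png',p); np.save(n+'0.npy',d); print(n,vision.get_calibration(n),(d==0).mean())
E
```

```text
pics
{'time': 0.0, 'qpos': array([-7.06628286e+01,  2.17398347e+01,  9.93965248e+01,  3.71622691e-04,
        5.89282499e+01, -1.90872754e+00]), 'qvel': array([-0.05786962, -0.017228  ,  0.02147587,  0.0950433 ,  0.19997741,
        0.00739202]), 'tau': array([-9.48597444e-04, -7.63714385e+01, -4.34370875e+01,  6.50707539e-02,
        4.24111623e-02, -9.76971523e-05]), 'position': array([ 0.25351199, -0.65204346,  0.21326423]), 'ee_rot': array([-1.79997530e+02,  6.45630032e-02, -6.87542917e+01]), 'ft_force': array([0.75180491, 0.04676057, 0.02519554]), 'torque': array([-0.0006503 , -0.01445719,  0.03006239]), 'gripper_width': 0.09106194826153713}
scene {'fov_y': 45.2902788608105, 'cx': 312.60670475142314, 'cy': 197.6063044051273, 'rvec': array([ 0.94085107, -2.14672398,  1.34911189]), 'tvec': array([0.21999173, 0.26408072, 1.06784365])} 0.01062109375
top {'fov_y': 45.28458715767588, 'cx': 321.52354537516794, 'cy': 201.72289418484004, 'rvec': array([ 2.17875965, -2.10765087,  0.20412615]), 'tvec': array([-0.13334366,  0.47374592,  1.65281954])} 0.00401171875
```

View pics/scene0.png

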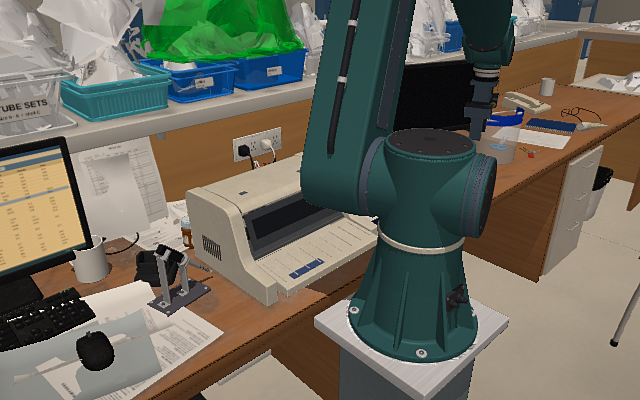

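View pics/top0.png

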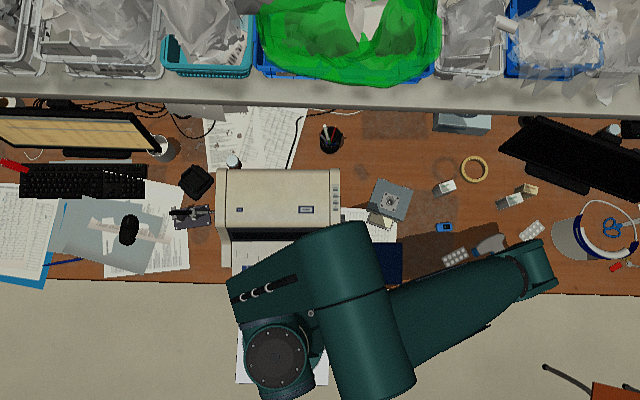

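```bash
python3 - <<'E'
from h import *
t=cv2.imread('pics/top0.png'); s=cv2.imread('pics/scene0.png')
a=cv2.resize(t[165:245,150:250],None,fx=4,fy=4,interpolation=2); b=cv2.resize(t[165:245,350:450],None,fx=4,fy=4,interpolation=2)
c=cv2.resize(s[225:325,110:235],None,fx=2.8,fy=2.8,interpolation=2)[:280,:350]
o=np.zeros((600,800,3),np.uint8); o[:320,:400]=a;o[:320,400:]=b;o[320:600,:350]=c; cv2.imwrite('pics/z.png',o)
T=cloud('top',np.load('top0.npy'))
for u,v in[(391,200),(375,195),(445,187),(444,226),(232,160),(392,270),(180,213),(198,212),(205,212),(170,230),(195,180)]: print(u,v,T[v,u].round(3))
E
```

```text
391 200 [ 0.48  -0.352  0.111]
375 195 [ 0.498 -0.299  0.1  ]
445 187 [ 0.534 -0.54   0.104]
444 226 [ 0.407 -0.553  0.037]
232 160 [0.606 0.199 0.087]
392 270 [ 0.248 -0.373  0.017]
180 213 [0.407 0.348 0.141]
198 212 [0.42  0.303 0.083]
205 212 [0.423 0.283 0.068]
170 230 [0.364 0.416 0.004]
195 180 [0.543 0.336 0.025]
```

View pics/z.png

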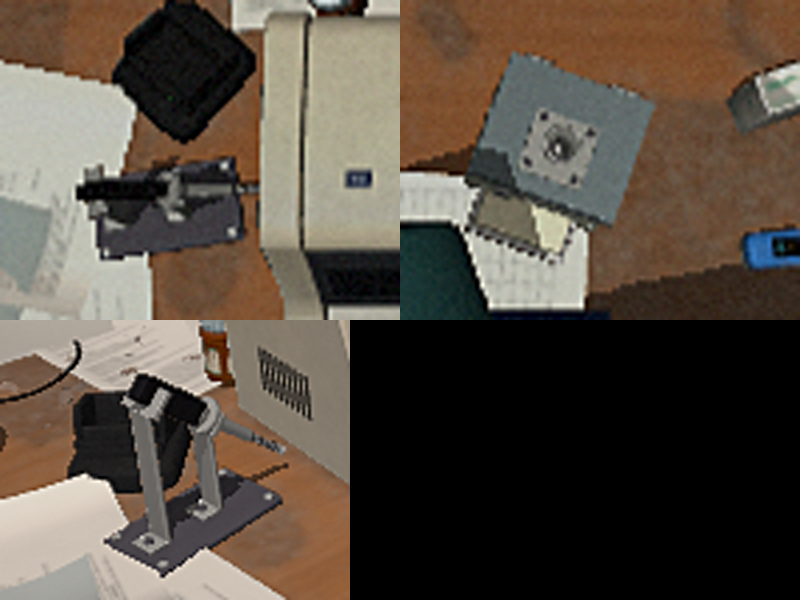

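```bash
python3 - <<'E'
from h import *
p=cv2.imread('pics/top0.png').astype(int); T=cloud('top',np.load('top0.npy'))
g=p.max(2)
X,Y,Z=T[...,0],T[...,1],T[...,2]
box=np.zeros(Z.shape,bool); box[195:228,160:216]=1
hd=box&(g<50)&(Z>.085)&(Z<.2)
v,u=np.where(hd); print('handle px',len(u),u.min(),u.max(),v.min(),v.max())
for uu in range(u.min(),u.max()+1):
    k=u==uu; print(uu,v[k].min(),v[k].max(),T[v[k],uu].mean(0).round(4)) if k.any() else 0
q=T[hd]; 
vx=cv2.fitLine(q.astype(np.float32),cv2.DIST_HUBER,0,.001,.001).ravel(); print('line',vx.round(4), np.degrees(np.arctan2(vx[1],vx[0])))
# all elevated row
for uu in range(160,218,3):
    col=[(vv,Z[vv,uu].round(3)) for vv in range(198,224) if Z[vv,uu]>.05]; print(uu,col[:12])
# base plate
pl=box&(abs(Z-.008)<.006)
# dispenser lid
b=np.zeros_like(box); b[170:230,360:425]=1
lid=b&(abs(Z-.103)<.008); c=np.argwhere(lid)[:,::-1].astype(np.float32)
r=cv2.minAreaRect(c); print('lid',r,[ray('top',*x,.103).round(4) for x in cv2.boxPoints(r)], 'c',ray('top',*r[0],.103))
rim=b&(Z>.120)&(Z<.14); v,u=np.where(rim); print('rim',len(u),u.min(),u.max(),v.min(),v.max(),ray('top',(u.min()+u.max())/2,(v.min()+v.max())/2,.13), T[rim].mean(0),Z[rim].mean())
print(g[190:212,380:403])
k=np.zeros_like(box);k[165:202,178:216]=1;k&=(g<45); print('blackbox',np.percentile(Z[k],[5,50,95,99]),X[k].min(),np.percentile(X[k],2))
E
```

```text
handle px 109 169 195 210 215
169 212 214 [0.4046 0.3814 0.1494]
170 212 214 [0.4041 0.3768 0.154 ]
171 211 214 [0.4052 0.3723 0.1587]
172 210 214 [0.4072 0.3697 0.157 ]
173 210 214 [0.4075 0.3669 0.1555]
174 210 214 [0.4077 0.3639 0.155 ]
175 210 214 [0.4084 0.3619 0.1507]
176 210 215 [0.4073 0.3594 0.1474]
177 210 214 [0.4095 0.3572 0.1444]
178 210 214 [0.41   0.3547 0.1414]
179 210 214 [0.4104 0.352  0.1396]
180 210 214 [0.4106 0.349  0.1386]
181 210 214 [0.4115 0.3472 0.1331]
182 210 214 [0.412  0.3448 0.1301]
183 210 214 [0.4121 0.3413 0.1309]
184 210 214 [0.4131 0.3399 0.1239]
185 210 214 [0.4129 0.3359 0.1263]
186 210 214 [0.4138 0.3341 0.1206]
187 210 214 [0.4145 0.3319 0.1167]
188 210 214 [0.4147 0.3288 0.1157]
189 210 213 [0.4167 0.3258 0.1149]
190 210 213 [0.4173 0.3234 0.1113]
191 210 213 [0.4179 0.321  0.1077]
195 214 214 [0.4117 0.3103 0.0943]
line [-0.1441  0.7004  0.699   0.4109  0.3487  0.1354] 101.62589
160 []
163 []
166 []
169 [(211, np.float64(0.147)), (212, np.float64(0.149)), (213, np.float64(0.152)), (214, np.float64(0.147))]
172 [(207, np.float64(0.142)), (208
[... 4599 characters left out ...]
  109 113 113 113 107]
 [160 117  83 143 138 137 140 140 133 147 146 135 141 145 140 141 118 113
  113 109 111 113 114]
 [132 127 149 148 150 141 142 138 140 140 145 140 143 150 148 147 138 111
  115 113 111 107 111]
 [106 109  99  98 124 150 142 142 142 139 136 141 145 104 146 155 122 111
  110 109 113 110 109]
 [109 110 100 100 106 121  83 126 149 145 143 146 121  47 109 125 112 107
  112 115 111 105 110]
 [114 110 114 110 108 116  97 115 126 125 155 152  99  43 119  98 111 108
  114 109 112 111 112]
 [115 118 111 112 114 109 107 107 116 110  96  97 123 134 150 114 106 110
  109 106 111 112 118]]
blackbox [0.00755197 0.02913813 0.05867142 0.06617321] 0.19381237016023414 0.48181207179088476
```

```bash
python3 - <<'E'
from h import *
p=cv2.imread('pics/top0.png').astype(int); T=cloud('top',np.load('top0.npy')); g=p.max(2)
for c in range(171,179):
    print(c,[(r,int(g[r,c]),*T[r,c].round(3)[1:]) for r in (207,208,209,216,217,218)])
for u in(174,181,190): print(u,[ray('top',u,212,z).round(4) for z in(.10,.122,.14)])
print('barrel',ray('top',204,212,.061),'cam',-cam('top')[3].T@cam('top')[4])
s=cv2.imread('pics/scene0.png').astype(int); S=cloud('scene',np.load('scene0.npy')); gs=s.max(2)
X,Y,Z=np.moveaxis(S,-1,0)
m=np.zeros(Z.shape,bool); m[240:300,150:215]=1; m&=(Z>.085)&(Z<.2)&(X<.45)&(X>.36)
d=m&(gs<60); q=S[d]; print(len(q),q.mean(0),q.min(0),q.max(0))
l=cv2.fitLine(q.astype(np.float32),cv2.DIST_HUBER,0,.001,.001).ravel(); print(l.round(4))
f=m&(gs>90); 
for v,u in np.argwhere(f)[::6]: print(u,v,S[v,u].round(3),end=' ')
v,u=np.where(d);print(u.min(),u.max(),v.min(),v.max())
for P in [(.4105,.3505,.122),(.4105-.0057*1,.3505+.031,.153),(.4105+.0057,.3505-.02,.101)]: print(proj('scene',P),proj('top',P))
E
```

```text
171 [(207, 113, np.float64(0.38), np.float64(0.138)), (208, 98, np.float64(0.38), np.float64(0.138)), (209, 111, np.float64(0.38), np.float64(0.134)), (216, 198, np.float64(0.419), np.float64(-0.002)), (217, 216, np.float64(0.415), np.float64(0.01)), (218, 208, np.float64(0.414), np.float64(0.012))]
172 [(207, 151, np.float64(0.376), np.float64(0.142)), (208, 114, np.float64(0.375), np.float64(0.143)), (209, 119, np.float64(0.376), np.float64(0.14)), (216, 107, np.float64(0.374), np.float64(0.138)), (217, 105, np.float64(0.375), np.float64(0.135)), (218, 103, np.float64(0.374), np.float64(0.138))]
173 [(207, 134, np.float64(0.371), np.float64(0.147)), (208, 110, np.float64(0.37), np.float64(0.15)), (209, 126, np.float64(0.371), np.float64(0.143)), (216, 111, np.float64(0.373), np.float64(0.131)), (217, 118, np.float64(0.369), np.float64(0.143)), (218, 122, np.float64(0.369), np.float64(0.141))]
174 [(207, 106, np.float64(0.366), np.float64(0.151)), (208, 124, np.float64(0.369), np.float64(0.141)), (209, 114, np.float64(0.365), np.float64(0.153)), (216, 130, np.float64(0.367), np.floa
[... 2999 characters left out ...]
0.392 0.382 0.113] 162 268 [0.397 0.383 0.108] 161 269 [0.4   0.384 0.104] 159 270 [0.413 0.384 0.095] 165 270 [0.394 0.378 0.102] 163 271 [0.396 0.382 0.1  ] 162 272 [0.403 0.382 0.094] 161 273 [0.406 0.383 0.09 ] 161 274 [0.405 0.384 0.089] 162 275 [0.403 0.383 0.087] 165 276 [0.394 0.38  0.087] 156 183 244 262
(np.float64(171.6563749979212), np.float64(254.66707015612377)) (np.float64(180.8734731575397), np.float64(212.75860883166152))
(np.float64(157.9345324607295), np.float64(248.79654884687224)) (np.float64(168.6588652649434), np.float64(212.78989660456514))
(np.float64(179.65407922456365), np.float64(258.26755729626024)) (np.float64(188.61664036621758), np.float64(212.18854106405556))
```

```bash
cat >> h.py <<'E'
import json
from scipy.spatial.transform import Slerp
def rot(yaw,tilt=0):   # tool down, x at azimuth yaw, then tipped about its x by tilt (deg): + = tool z swings towards x-azimuth+90 (h)
    return R.from_euler('z',yaw,degrees=True)*R.from_euler('x',180+tilt,degrees=True)
def plan(wps,grip,p=None,q=None):
    s=get_state(); p=s['position'] if p is None else np.array(p,float)
    q=R.from_euler('xyz',s['ee_rot'],degrees=True) if q is None else q
    out=[]
    for P,Q,n in wps:
        p0,q0=p.copy(),q; sl=Slerp([0,1],R.concatenate([q0,Q]))
        for i in range(1,n+1):
            tp=p0+(np.array(P)-p0)*i/n; tq=sl(i/n)
            dx=np.round(q.inv().apply(tp-p),4); tw=np.round((q.inv()*tq).as_rotvec(degrees=True),1)
            out.append({"xyz":dx.tolist(),"twist":tw.tolist(),"grip":grip}); p=p+q.apply(dx); q=q*R.from_rotvec(tw,degrees=True)
    for i in range(0,len(out),12): print(json.dumps(out[i:i+12]).replace('-0.0,','0,').replace('-0.0]','0]').replace('.0,',','))
    print(len(out),'end',p.round(4),q.as_euler('xyz',degrees=True).round(1))
def where():
    s=get_state(); print('t',s['time'],s['position'].round(4),s['ee_rot'].round(2),'q',s['qpos'].round(1),'F',s['ft_force'].round(1),'w',round(s['gripper_width'],4))
E
python3 - <<'E'
from h import *
plan([((.2535,-.652,.33),rot(-68.75),3),((.44,-.33,.36),rot(-50),9),((.53,0,.36),rot(-20),8),((.412,.347,.30),rot(10),9)],.7)
E
```

```text
[{"xyz": [-0.0001, 0, -0.0389], "twist": [0, 0, 0], "grip": 0.7}, {"xyz": [-0.0001, 0, -0.0388], "twist": [0, 0, 0], "grip": 0.7}, {"xyz": [0, 0, -0.0389], "twist": [0, 0.1, 0], "grip": 0.7}, {"xyz": [-0.0258, -0.0323, -0.0034], "twist": [0, 0, -2.1], "grip": 0.7}, {"xyz": [-0.0247, -0.0332, -0.0033], "twist": [0, 0, -2.1], "grip": 0.7}, {"xyz": [-0.0234, -0.0341, -0.0034], "twist": [0, 0, -2.1], "grip": 0.7}, {"xyz": [-0.0221, -0.0349, -0.0033], "twist": [0, 0, -2.0], "grip": 0.7}, {"xyz": [-0.0209, -0.0357, -0.0034], "twist": [0, 0, -2.1], "grip": 0.7}, {"xyz": [-0.0196, -0.0364, -0.0033], "twist": [0, 0, -2.1], "grip": 0.7}, {"xyz": [-0.0183, -0.0371, -0.0034], "twist": [0, 0, -2.1], "grip": 0.7}, {"xyz": [-0.0168, -0.0377, -0.0033], "twist": [0, 0, -2.1], "grip": 0.7}, {"xyz": [-0.0155, -0.0384, -0.0034], "twist": [0, 0, -2.1], "grip": 0.7}]
[{"xyz": [-0.0243, -0.0351, 0], "twist": [0, 0, -3.7], "grip": 0.7}, {"xyz": [-0.0221, -0.0367, -0.0001], "twist": [0, 0, -3.8], "grip": 0.7}, {"xyz": [-0.0195, -0.038, 0.0], "twist": [0, 0, -3.7], "grip": 0.7}, {"xyz": [-0.0171, -0.0392, 0],
[... 318 characters left out ...]
"xyz": [-0.0255, -0.0318, 0.0066], "twist": [0, 0, -3.3], "grip": 0.7}, {"xyz": [-0.0236, -0.0332, 0.0067], "twist": [0, 0, -3.4], "grip": 0.7}, {"xyz": [-0.0216, -0.0345, 0.0066], "twist": [0, 0, -3.3], "grip": 0.7}, {"xyz": [-0.0196, -0.0357, 0.0066], "twist": [0, 0, -3.3], "grip": 0.7}]
[{"xyz": [-0.0175, -0.0368, 0.0066], "twist": [0, 0, -3.3], "grip": 0.7}, {"xyz": [-0.0153, -0.0377, 0.0067], "twist": [0, 0, -3.4], "grip": 0.7}, {"xyz": [-0.0131, -0.0386, 0.0066], "twist": [0, 0, -3.3], "grip": 0.7}, {"xyz": [-0.0109, -0.0393, 0.0066], "twist": [0, 0, -3.3], "grip": 0.7}, {"xyz": [-0.0085, -0.0398, 0.0067], "twist": [0, 0, -3.4], "grip": 0.7}]
29 end [0.412 0.347 0.3  ] [180.  -0.  10.]
```

{"name": "apply_moves", "arguments": {"deltas": [{"xyz":[0,0,-0.039],"twist":[0,0,0],"grip":0.7},{"xyz":[0,0,-0.039],"twist":[0,0,0],"grip":0.7},{"xyz":[0,0,-0.039],"twist":[0,0,0],"grip":0.7},{"xyz":[-0.026,-0.032,-0.003],"twist":[0,0,-2.1],"grip":0.7},{"xyz":[-0.025,-0.033,-0.003],"twist":[0,0,-2.1],"grip":0.7},{"xyz":[-0.023,-0.034,-0.003],"twist":[0,0,-2.1],"grip":0.7},{"xyz":[-0.022,-0.035,-0.003],"twist":[0,0,-2.1],"grip":0.7},{"xyz":[-0.021,-0.036,-0.003],"twist":[0,0,-2.1],"grip":0.7},{"xyz":[-0.02,-0.036,-0.003],"twist":[0,0,-2.1],"grip":0.7},{"xyz":[-0.018,-0.037,-0.003],"twist":[0,0,-2.1],"grip":0.7},{"xyz":[-0.017,-0.038,-0.003],"twist":[0,0,-2.1],"grip":0.7},{"xyz":[-0.016,-0.038,-0.003],"twist":[0,0,-2.1],"grip":0.7}]}}

```text
time: 1.3
position: [0.4391, -0.3282, 0.3579]
ee_rot: [180.0, 0.0, -49.8]
ft_force: [0.8, -0.9, 0.8]
gripper_width: 0.0637
```

{"name": "apply_moves", "arguments": {"deltas": [{"xyz":[-0.024,-0.035,0],"twist":[0,0,-3.7],"grip":0.7},{"xyz":[-0.022,-0.037,0],"twist":[0,0,-3.8],"grip":0.7},{"xyz":[-0.02,-0.038,0],"twist":[0,0,-3.7],"grip":0.7},{"xyz":[-0.017,-0.039,0],"twist":[0,0,-3.8],"grip":0.7},{"xyz":[-0.014,-0.04,0],"twist":[0,0,-3.7],"grip":0.7},{"xyz":[-0.012,-0.041,0],"twist":[0,0,-3.8],"grip":0.7},{"xyz":[-0.009,-0.042,0],"twist":[0,0,-3.7],"grip":0.7},{"xyz":[-0.006,-0.042,0],"twist":[0,0,-3.8],"grip":0.7},{"xyz":[-0.026,-0.032,0.006],"twist":[0,0,-3.3],"grip":0.7},{"xyz":[-0.024,-0.033,0.006],"twist":[0,0,-3.4],"grip":0.7},{"xyz":[-0.022,-0.034,0.006],"twist":[0,0,-3.3],"grip":0.7},{"xyz":[-0.02,-0.036,0.006],"twist":[0,0,-3.3],"grip":0.7}]}}

```text
time: 2.5
position: [0.4729, 0.1554, 0.3336]
ee_rot: [180.0, 0.0, -6.4]
ft_force: [0.8, -0.2, -0.1]
gripper_width: 0.0636
```

{"name": "apply_moves", "arguments": {"deltas": [{"xyz":[-0.017,-0.037,0.006],"twist":[0,0,-3.3],"grip":0.7},{"xyz":[-0.015,-0.038,0.006],"twist":[0,0,-3.4],"grip":0.7},{"xyz":[-0.013,-0.039,0.006],"twist":[0,0,-3.3],"grip":0.7},{"xyz":[-0.011,-0.039,0.006],"twist":[0,0,-3.3],"grip":0.7},{"xyz":[-0.009,-0.04,0.006],"twist":[0,0,-3.4],"grip":0.7},{"xyz":[0,0,0],"twist":[0,0,0],"grip":0.7},{"xyz":[0,0,0],"twist":[0,0,0],"grip":0.7}]}}

```text
time: 3.2
position: [0.4078, 0.3477, 0.3035]
ee_rot: [180.0, 0.0, 10.2]
ft_force: [-0.3, 0.2, -0.4]
gripper_width: 0.0642
```

```bash
python3 - <<'E'
from h import *
where()
p,d=vision.read_camera('top'); cv2.imwrite('pics/top1.png',p); s,ds=vision.read_camera('scene'); cv2.imwrite('pics/scene1.png',s)
T=cloud('top',d); b=p.astype(int)
m=((b[...,0]>b[...,2]+18)&(b[...,0]<140)&(T[...,2]<.035)&(T[...,0]>.1)&(T[...,0]<.5)&(T[...,1]<-.15)&(T[...,1]>-.6)).astype(np.uint8)
n,l,st,c=cv2.connectedComponentsWithStats(m)
for i in range(1,n):
    if st[i,4]>150:
        r=cv2.minAreaRect(np.argwhere(l==i)[:,::-1].astype(np.float32)); print(st[i],ray('top',*r[0],.014).round(3),[ray('top',*x,.014).round(3)[:2] for x in cv2.boxPoints(r)])
o=np.zeros((560,800,3),np.uint8); o[:280]=np.hstack([cv2.resize(p[160:300,120:320],(400,280)),cv2.resize(p[160:300,300:500],(400,280))]); o[280:,:400]=cv2.resize(s[180:320,100:300],(400,280)); cv2.imwrite('pics/z1.png',o)
plan([((.4122,.347,.16),rot(10),4),((.4122,.347,.0985),rot(10),5)],.7)
E
```

```text
t 3.2 [0.4078 0.3477 0.3035] [1.7997e+02 4.0000e-02 1.0220e+01] q [ 38.    0.8 114.6  -0.   64.6  27.7] F [-0.3  0.2 -0.4] w 0.0642
[ 343  242   59   43 2404] [ 0.27  -0.303  0.014] [array([ 0.341, -0.199]), array([ 0.347, -0.405]), array([ 0.2  , -0.406]), array([ 0.194, -0.202])]
[{"xyz": [0.0009, 0.0001, 0.036], "twist": [0, 0, 0.0], "grip": 0.7}, {"xyz": [0.0009, 0.0001, 0.036], "twist": [0, 0, 0.0], "grip": 0.7}, {"xyz": [0.0009, 0, 0.0359], "twist": [0, 0, 0.1], "grip": 0.7}, {"xyz": [0.001, 0.0001, 0.036], "twist": [0, 0, 0], "grip": 0.7}, {"xyz": [0, 0, 0.0123], "twist": [0, 0, 0], "grip": 0.7}, {"xyz": [0, 0, 0.0123], "twist": [0, 0, 0], "grip": 0.7}, {"xyz": [0, 0, 0.0123], "twist": [0, 0, 0], "grip": 0.7}, {"xyz": [0, 0, 0.0123], "twist": [0, 0, 0], "grip": 0.7}, {"xyz": [0, 0, 0.0123], "twist": [0, 0, 0], "grip": 0.7}]
9 end [0.4122 0.347  0.0985] [180.   0.  10.]
```

View pics/z1.png

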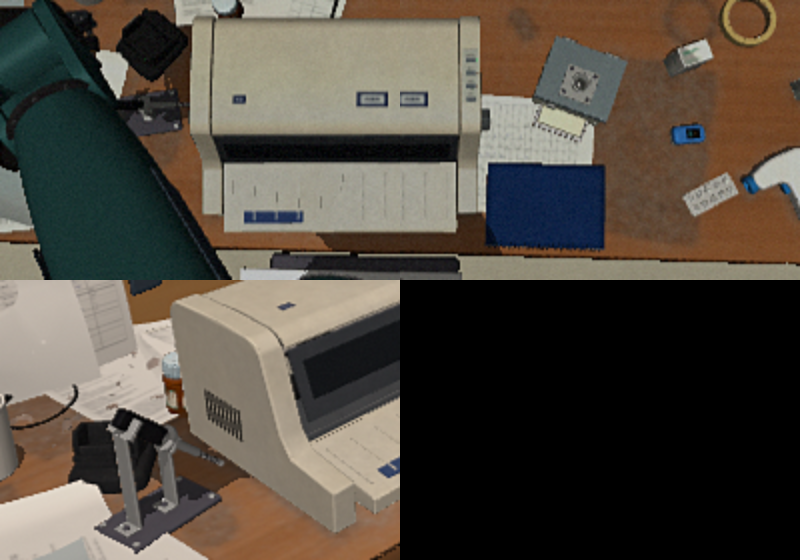

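{"name": "apply_moves", "arguments": {"deltas": [{"xyz":[0.001,0,0.036],"grip":0.7},{"xyz":[0.001,0,0.036],"grip":0.7},{"xyz":[0.001,0,0.036],"grip":0.7},{"xyz":[0.001,0,0.036],"grip":0.7},{"xyz":[0,0,0.012],"grip":0.7},{"xyz":[0,0,0.012],"grip":0.7},{"xyz":[0,0,0.012],"grip":0.7},{"xyz":[0,0,0.012],"grip":0.7},{"xyz":[0,0,0.012],"grip":0.7},{"grip":0.7,"xyz":[0,0,0]}]}}

```text
schema error: expected keys xyz, twist, grip
```

```bash
python3 - <<'E'
from h import *
where()
s,ds=vision.read_camera('scene'); cv2.imwrite('pics/z2.png',cv2.resize(s[210:310,120:260],None,fx=5,fy=5,interpolation=2))
E
```

```text
t 3.3 [0.4086 0.3467 0.3039] [179.99   0.    10.09] q [ 37.8   0.8 114.6  -0.   64.6  27.7] F [ 0.3 -0.1 -0.5] w 0.0638
```

View pics/z2.png

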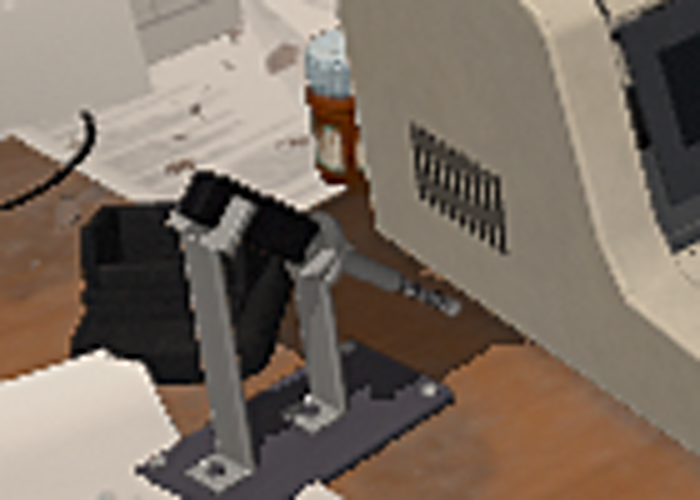

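{"name": "apply_moves", "arguments": {"deltas": [{"xyz":[0.001,0,0.036],"twist":[0,0,0],"grip":0.7},{"xyz":[0.001,0,0.036],"twist":[0,0,0],"grip":0.7},{"xyz":[0.001,0,0.036],"twist":[0,0,0],"grip":0.7},{"xyz":[0.001,0,0.036],"twist":[0,0,0],"grip":0.7},{"xyz":[0,0,0.012],"twist":[0,0,0],"grip":0.7},{"xyz":[0,0,0.012],"twist":[0,0,0],"grip":0.7},{"xyz":[0,0,0.012],"twist":[0,0,0],"grip":0.7},{"xyz":[0,0,0.012],"twist":[0,0,0],"grip":0.7},{"xyz":[0,0,0.012],"twist":[0,0,0],"grip":0.7},{"grip":0.7,"xyz":[0,0,0],"twist":[0,0,0]}]}}

```text
time: 4.35
position: [0.4117, 0.3477, 0.0987]
ee_rot: [180.0, 0.1, 10.2]
ft_force: [-0.4, 0.3, 0.5]
gripper_width: 0.064
```

```bash
python3 - <<'E'
from h import *
where()
s,ds=vision.read_camera('scene'); cv2.imwrite('pics/z3.png',cv2.resize(s[210:310,120:260],None,fx=5,fy=5,interpolation=2))
E
```

```text
t 4.35 [0.4117 0.3477 0.0987] [1.7995e+02 9.0000e-02 1.0150e+01] q [ 37.7  17.4 120.5  -0.   42.2  27.6] F [-0.4  0.3  0.5] w 0.064
```

View pics/z3.png

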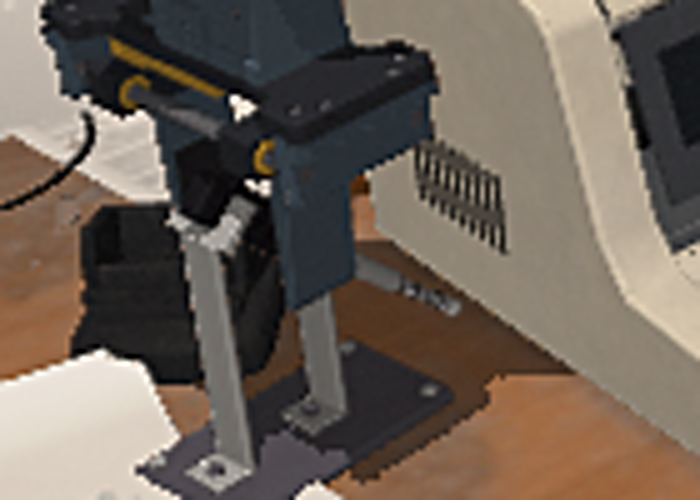

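{"name": "apply_moves", "arguments": {"deltas": [{"xyz":[0,0,0],"twist":[0,0,0],"grip":0.3},{"xyz":[0,0,0],"twist":[0,0,0],"grip":0.3},{"xyz":[0,0,0],"twist":[0,0,0],"grip":0.3},{"xyz":[0,0,0],"twist":[0,0,0],"grip":0.22},{"xyz":[0,0,0],"twist":[0,0,0],"grip":0.22}]}}

```text
time: 4.9
position: [0.4121, 0.3474, 0.0999]
ee_rot: [179.9, 0.0, 10.2]
ft_force: [1.2, -9.8, 1.7]
gripper_width: 0.0294
```

{"name": "apply_moves", "arguments": {"deltas": [{"xyz":[0,0,0],"twist":[0,0,0],"grip":0},{"xyz":[0,0,0],"twist":[0,0,0],"grip":0},{"xyz":[0,0,0],"twist":[0,0,0],"grip":0},{"xyz":[0,0,0],"twist":[0,0,0],"grip":0}]}}

```text
time: 5.3
position: [0.4119, 0.3455, 0.0992]
ee_rot: [179.8, 0.1, 10.2]
ft_force: [8.8, -26.3, -1.0]
gripper_width: 0.014
```

{"name": "apply_moves", "arguments": {"deltas": [{"xyz":[0,0,0],"twist":[0,0,0],"grip":0.7},{"xyz":[0,0,0],"twist":[0,0,0],"grip":0.7},{"xyz":[0,0,0],"twist":[0,0,0],"grip":0.7},{"xyz":[0,0,0],"twist":[0,0,0],"grip":0.7}]}}

```text
time: 5.7
position: [0.4123, 0.3477, 0.0999]
ee_rot: [180.0, 0.0, 10.1]
ft_force: [-0.7, 0.4, 1.3]
gripper_width: 0.0431
```

```bash
python3 - <<'E'
from h import *
where()
s,ds=vision.read_camera('scene'); cv2.imwrite('pics/z4.png',cv2.resize(s[210:310,120:260],None,fx=5,fy=5,interpolation=2))
E
```

```text
t 5.7 [0.4123 0.3477 0.0999] [1.7998e+02 1.0000e-02 1.0120e+01] q [ 37.7  17.3 120.5  -0.   42.2  27.6] F [-0.7  0.4  1.3] w 0.0431
```

View pics/z4.png

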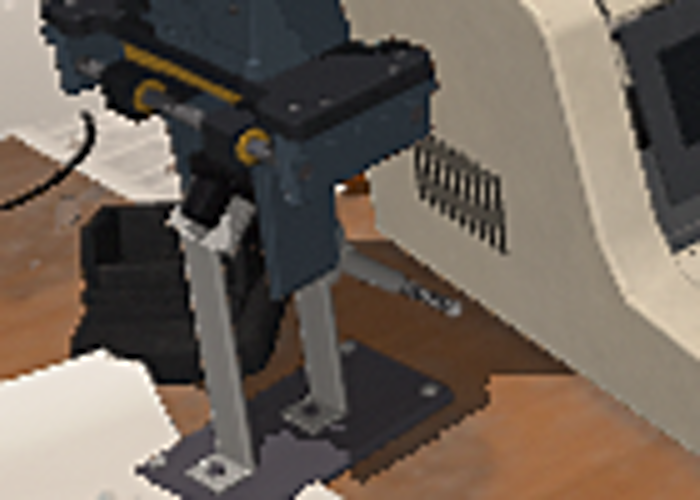

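```bash
python3 - <<'E'
from h import *
plan([((.4118,.3493,.0983),rot(10.1,10),4)],.7)
E
```

```text
[{"xyz": [-0.0001, -0.0003, 0.0004], "twist": [2.5, 0, 0.0], "grip": 0.7}, {"xyz": [-0.0001, -0.0004, 0.0005], "twist": [2.5, 0, 0.0], "grip": 0.7}, {"xyz": [0, -0.0003, 0.0004], "twist": [2.5, 0, 0.0], "grip": 0.7}, {"xyz": [-0.0001, -0.0002, 0.0005], "twist": [2.5, 0, 0.0], "grip": 0.7}]
4 end [0.4118 0.3493 0.0983] [-170.    -0.    10.1]
```

{"name": "apply_moves", "arguments": {"deltas": [{"xyz":[0,0,0],"twist":[2.5,0,0],"grip":0.7},{"xyz":[0,-0.001,0.001],"twist":[2.5,0,0],"grip":0.7},{"xyz":[0,0,0],"twist":[2.5,0,0],"grip":0.7},{"xyz":[0,0,0.001],"twist":[2.5,0,0],"grip":0.4},{"xyz":[0,0,0],"twist":[0,0,0],"grip":0.25},{"xyz":[0,0,0],"twist":[0,0,0],"grip":0.25},{"xyz":[0,0,0],"twist":[0,0,0],"grip":0.25},{"xyz":[0,0,0],"twist":[0,0,0],"grip":0.25}]}}

```text
time: 6.55
position: [0.4121, 0.3496, 0.0981]
ee_rot: [-170.0, -0.0, 10.2]
ft_force: [-1.2, -0.6, 0.5]
gripper_width: 0.0268
```

{"name": "apply_moves", "arguments": {"deltas": [{"xyz":[0,0,0],"twist":[0,0,0],"grip":0},{"xyz":[0,0,0],"twist":[0,0,0],"grip":0},{"xyz":[0,0,0],"twist":[0,0,0],"grip":0},{"xyz":[0,0,0],"twist":[0,0,0],"grip":0}]}}

```text
time: 6.95
position: [0.412, 0.3494, 0.098]
ee_rot: [-170.0, 0.0, 10.1]
ft_force: [-1.0, 3.1, -0.2]
gripper_width: 0.0138
```

{"name": "apply_moves", "arguments": {"deltas": [{"xyz":[0,-0.0017,-0.0098],"twist":[0,0,0],"grip":0},{"xyz":[0,-0.0017,-0.0098],"twist":[0,0,0],"grip":0},{"xyz":[0,-0.0035,-0.0197],"twist":[0,0,0],"grip":0},{"xyz":[0,-0.0035,-0.0197],"twist":[0,0,0],"grip":0},{"xyz":[0,-0.0035,-0.0197],"twist":[0,0,0],"grip":0},{"xyz":[0,-0.0035,-0.0197],"twist":[0,0,0],"grip":0},{"xyz":[0,-0.0069,-0.0394],"twist":[0,0,0],"grip":0},{"xyz":[0,-0.0069,-0.0394],"twist":[0,0,0],"grip":0},{"xyz":[0,-0.0069,-0.0394],"twist":[0,0,0],"grip":0},{"xyz":[0,-0.0069,-0.0394],"twist":[0,0,0],"grip":0},{"xyz":[0,-0.0035,-0.0197],"twist":[0,0,0],"grip":0},{"xyz":[0,0,0],"twist":[0,0,0],"grip":0}]}}

```text
time: 8.15
position: [0.4128, 0.3495, 0.3819]
ee_rot: [-169.9, -0.3, 10.1]
ft_force: [0.4, 1.2, -2.3]
gripper_width: 0.0143
```

```bash
python3 - <<'E'
from h import *
where()
s,ds=vision.read_camera('scene'); np.save('s5.npy',ds); p,d=vision.read_camera('top'); np.save('t5.npy',d); cv2.imwrite('pics/s5.png',s); cv2.imwrite('pics/t5.png',p)
st=get_state(); g=st['position']; a=proj('scene',g); b=proj('top',g); print(a,b)
u,v=int(a[0]),int(a[1]); U,V=int(b[0]),int(b[1])
o=np.hstack([cv2.resize(s[max(v-50,0):max(v-50,0)+100,max(u-50,0):max(u-50,0)+100],(400,400),interpolation=2),cv2.resize(p[V-50:V+50,U-50:U+50],(400,400),interpolation=2)]); cv2.imwrite('pics/z5.png',o)
E
```

```text
t 8.15 [0.4128 0.3495 0.3819] [-169.89   -0.3    10.13] q [ 33.2  -4.9 112.3   9.9  68.6  19.8] F [ 0.4  1.2 -2.3] w 0.0143
(np.float64(155.4074562340801), np.float64(146.36173445330246)) (np.float64(157.37537494506748), np.float64(199.18985328005036))
```

View pics/z5.png

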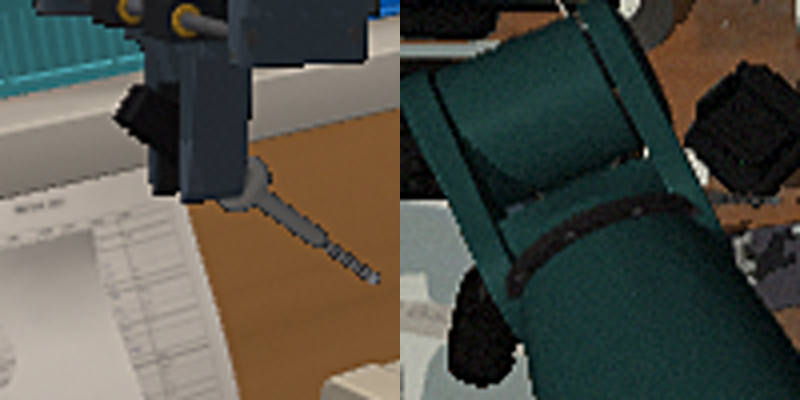

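```bash
cat >> h.py <<'E'
def onplane(n,u,v,c,nn):
    f,cx,cy,Rm,t=cam(n); o=-Rm.T@t; r=Rm.T@np.array([(u-cx)/f,(v-cy)/f,1]); return o+r*((c-o)@nn)/(r@nn)
def gp(): # grasp point, tool rot
    s=get_state(); q=R.from_euler('xyz',s['ee_rot'],degrees=True); return s['position']-q.apply([0,0,.019]),q
E
python3 - <<'E'
from h import *
g,q=gp(); nn=q.apply([1,0,0]); h=q.apply([0,-1,0]); h[2]=0; h/=np.linalg.norm(h); print(g,h)
s=cv2.imread('pics/s5.png').astype(int); 
# dark/steel rod pixels against brown: refine tip/axis: brown has R>>B
sub=s[140:172,165:206]; m=(sub[...,2]-sub[...,0]<35); n,l,st,c=cv2.connectedComponentsWithStats(m.astype(np.uint8))
for r in m.astype(int): print(''.join('.#'[x] for x in r))
for nm,u,v in [('tip',199.3,165.8),('barrel/pin',186.5,156.5),('collar',168.5,142.5),('htop',152-19,96+22)]:
    P=onplane('scene',u,v,g,nn); e=P-g; print(nm,P.round(4),'along h',round(e@h,4),'z',round(e[2],4),'ang',np.degrees(np.arctan2(e[2],e@h)).round(1),'dist',np.linalg.norm(e).round(4))
E
```

```text
[0.41227392 0.34553002 0.39636655] [-0.17601385  0.98438769  0.        ]
########.................................
########.................................
#######..................................
#######..................................
#########................................
##########...............................
###########..............................
#############............................
##...#########...........................
......#########..........................
........#########........................
.........#########.......................
...........#########.....................
............#########....................
.............#########...................
...............#######...................
................#######..................
..................#######................
.....................#####...............
......................######.............
.......................######............
.........................#####...........
..........................######.........
............................#####........
.............................######......
..............................#####......
................................###......
.........................................
.........................................
.........................................
.........................................
.........................................
tip [0.4299 0.2467 0.3023] along h -0.1004 z -0.0941 ang -136.9 dist 0.1376
barrel/pin [0.4244 0.2775 0.3339] along h -0.0691 z -0.0624 ang -137.9 dist 0.0931
collar [0.4173 0.3172 0.377 ] along h -0.0287 z -0.0194 ang -146.0 dist 0.0347
htop [0.4049 0.3869 0.4455] along h 0.042 z 0.0491 ang 49.4 dist 0.0646
```

```bash
cat >> h.py <<'E'
def tcp(g,q): return np.array(g)+q.apply([0,0,.019])
E
python3 - <<'E'
from h import *
W=[((.45,.2,.42),rot(5,15),5),((.52,0,.43),rot(-8,25),6),((.4775,-.343,.41),rot(-30,55),11),((.4775,-.343,.305),rot(-30,55),5)]
plan([(tcp(g,q),q,n) for g,q,n in W],0)
E
```

```text
[{"xyz": [0.0024, 0.0284, -0.0099], "twist": [1, 0.2, 1.0], "grip": 0}, {"xyz": [0.0029, 0.0281, -0.0103], "twist": [1, 0.2, 1.0], "grip": 0}, {"xyz": [0.0035, 0.0279, -0.0109], "twist": [1, 0.3, 1.0], "grip": 0}, {"xyz": [0.004, 0.0277, -0.0113], "twist": [1, 0.2, 1.0], "grip": 0}, {"xyz": [0.0045, 0.0274, -0.0117], "twist": [1, 0.2, 1.0], "grip": 0}, {"xyz": [0.009, 0.0321, -0.0105], "twist": [1.7, 0.7, 2.0], "grip": 0}, {"xyz": [0.0102, 0.0315, -0.0114], "twist": [1.6, 0.8, 2.1], "grip": 0}, {"xyz": [0.0116, 0.0307, -0.012], "twist": [1.7, 0.7, 2.0], "grip": 0}, {"xyz": [0.0127, 0.0299, -0.0128], "twist": [1.6, 0.8, 2.1], "grip": 0}, {"xyz": [0.0141, 0.0291, -0.0135], "twist": [1.7, 0.7, 2.0], "grip": 0}, {"xyz": [0.0152, 0.0281, -0.0141], "twist": [1.7, 0.8, 2.0], "grip": 0}, {"xyz": [0.001, 0.0285, -0.0119], "twist": [2.7, 1.3, 1.6], "grip": 0}]
[{"xyz": [0.0021, 0.0278, -0.0132], "twist": [2.7, 1.3, 1.5], "grip": 0}, {"xyz": [0.0032, 0.0271, -0.0145], "twist": [2.7, 1.3, 1.6], "grip": 0}, {"xyz": [0.0042, 0.0263, -0.0156], "twist": [2.7, 1.3, 1.5], "grip": 0}, {"xyz": [0.0052, 
[... 159 characters left out ...]
87], "twist": [2.7, 1.3, 1.6], "grip": 0}, {"xyz": [0.0084, 0.0223, -0.0196], "twist": [2.7, 1.3, 1.5], "grip": 0}, {"xyz": [0.0095, 0.0212, -0.0204], "twist": [2.7, 1.3, 1.6], "grip": 0}, {"xyz": [0.0106, 0.0198, -0.0212], "twist": [2.7, 1.3, 1.5], "grip": 0}, {"xyz": [0.0115, 0.0186, -0.0218], "twist": [2.7, 1.3, 1.6], "grip": 0}, {"xyz": [0, 0.0172, 0.012], "twist": [0, 0, 0.0], "grip": 0}, {"xyz": [0, 0.0172, 0.0121], "twist": [0, 0, 0.0], "grip": 0}]
[{"xyz": [0, 0.0172, 0.012], "twist": [0, 0, 0.0], "grip": 0}, {"xyz": [0, 0.0172, 0.012], "twist": [0, 0, 0.0], "grip": 0}, {"xyz": [0, 0.0172, 0.0121], "twist": [0, 0, 0.0], "grip": 0}]
27 end [ 0.4853 -0.3295  0.2941] [-125.   -0.  -30.]
```

{"name": "apply_moves", "arguments": {"deltas": [{"xyz":[0.0025,0.0285,-0.01],"twist":[1,0.2,1.0],"grip":0},{"xyz":[0.003,0.028,-0.0105],"twist":[1,0.2,1.0],"grip":0},{"xyz":[0.0035,0.028,-0.011],"twist":[1,0.3,1.0],"grip":0},{"xyz":[0.004,0.0275,-0.0115],"twist":[1,0.2,1.0],"grip":0},{"xyz":[0.0045,0.0275,-0.0115],"twist":[1,0.2,1.0],"grip":0},{"xyz":[0.009,0.032,-0.0105],"twist":[1.7,0.7,2.0],"grip":0},{"xyz":[0.01,0.0315,-0.0115],"twist":[1.6,0.8,2.1],"grip":0},{"xyz":[0.0115,0.0305,-0.012],"twist":[1.7,0.7,2.0],"grip":0},{"xyz":[0.0125,0.03,-0.013],"twist":[1.6,0.8,2.1],"grip":0},{"xyz":[0.014,0.029,-0.0135],"twist":[1.7,0.7,2.0],"grip":0},{"xyz":[0.015,0.028,-0.014],"twist":[1.7,0.8,2.0],"grip":0},{"xyz":[0.001,0.0285,-0.012],"twist":[2.7,1.3,1.6],"grip":0}]}}

```text
time: 9.45
position: [0.5182, -0.0235, 0.411]
ee_rot: [-152.2, -0.4, -10.1]
ft_force: [-0.1, 0.0, -2.3]
gripper_width: 0.0138
```

{"name": "apply_moves", "arguments": {"deltas": [{"xyz":[0.002,0.028,-0.013],"twist":[2.7,1.3,1.5],"grip":0},{"xyz":[0.003,0.027,-0.0145],"twist":[2.7,1.3,1.6],"grip":0},{"xyz":[0.004,0.0265,-0.0155],"twist":[2.7,1.3,1.5],"grip":0},{"xyz":[0.005,0.0255,-0.0165],"twist":[2.6,1.3,1.6],"grip":0},{"xyz":[0.0065,0.0245,-0.018],"twist":[2.7,1.3,1.5],"grip":0},{"xyz":[0.0075,0.0235,-0.0185],"twist":[2.7,1.3,1.6],"grip":0},{"xyz":[0.0085,0.0225,-0.0195],"twist":[2.7,1.3,1.5],"grip":0},{"xyz":[0.0095,0.021,-0.0205],"twist":[2.7,1.3,1.6],"grip":0},{"xyz":[0.0105,0.02,-0.021],"twist":[2.7,1.3,1.5],"grip":0},{"xyz":[0.0115,0.0185,-0.022],"twist":[2.7,1.3,1.6],"grip":0},{"xyz":[0,0,0],"twist":[0,0,0],"grip":0}]}}

```text
time: 10.55
position: [0.4834, -0.3314, 0.396]
ee_rot: [-124.8, 0.3, -30.3]
ft_force: [0.1, 0.9, -0.8]
gripper_width: 0.0134
```

```bash
python3 - <<'E'
from h import *
where(); g,q=gp(); print(g,q.apply([0,0,1]),q.apply([1,0,0]))
s,ds=vision.read_camera('scene'); p,d=vision.read_camera('top'); cv2.imwrite('pics/s6.png',s); cv2.imwrite('pics/t6.png',p);np.save('s6.npy',ds); np.save('t6.npy',d)
a=np.array(proj('scene',g)); b=np.array(proj('top',g)); print(a,b, proj('scene',(.475,-.347,.13)))
cv2.imwrite('pics/z6.png',np.vstack([cv2.resize(s[60:210,380:580],(400,300),interpolation=2),cv2.resize(p[120:270,320:520],(400,300),interpolation=2)]))
E
```

```text
t 10.55 [ 0.4834 -0.3314  0.396 ] [-124.82    0.28  -30.27] q [-56.6  12.5 104.   47.5  94.2 -36.2] F [ 0.1  0.9 -0.8] w 0.0134
[ 0.47561127 -0.34491834  0.40687689] [ 0.41134357  0.71051948 -0.57092779] [ 0.86368998 -0.5039991  -0.0049531 ]
[363.64707644  77.81055437] [406.11613287 183.50628343] (np.float64(360.7211885553931), np.float64(164.83174242921274))
```

View pics/z6.png

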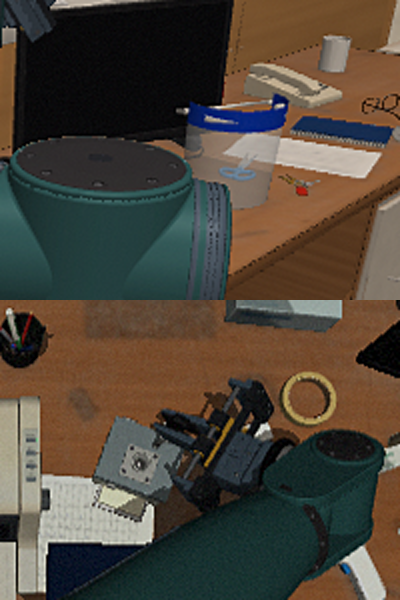

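```bash
python3 - <<'E'
from h import *
s=cv2.imread('pics/s6.png');p=cv2.imread('pics/t6.png')
cv2.imwrite('pics/z7.png',np.hstack([cv2.resize(s[50:190,310:410],(400,560),interpolation=2),cv2.resize(p[145:245,350:421],(398,560),interpolation=2)]))
E
```

```text
(no output)
```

View pics/z7.png

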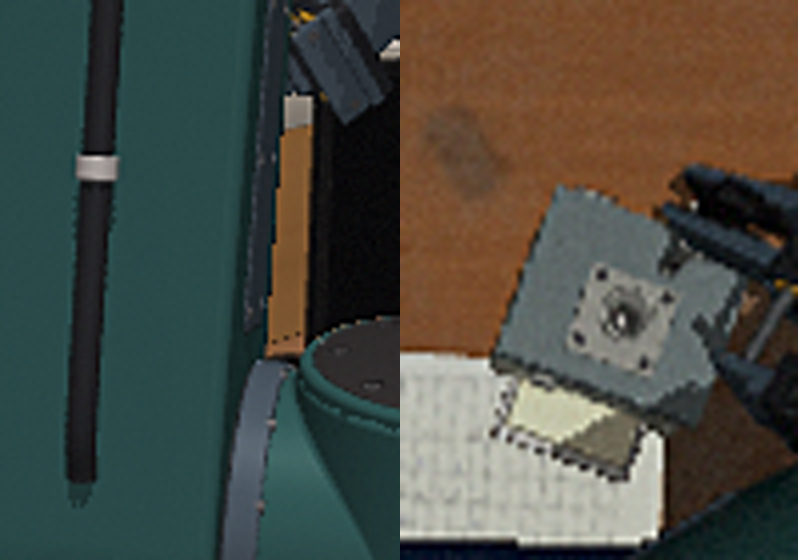

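```bash
python3 - <<'E'
from h import *
p=cv2.imread('pics/t6.png'); T=cloud('top',np.load('t6.npy'))
for z in(.407,.376,.3165,.269): print(z,np.round(proj('top',(.4743,-.3488,z)),1))
for v in range(180,200): print(v,' '.join(f'{int(T[v,u,2]*1000):4d}/{p[v,u].max():3d}' for u in range(388,410)))
E
```

```text
0.407 [407.5 184. ]
0.376 [405.3 186.2]
0.3165 [401.4 190.2]
0.269 [398.5 193.1]
180  106/ 69   -1/127   -4/126   -5/129    5/125    4/126    0/123    2/127    4/128    0/120    9/109   -1/131    0/ 62    8/ 69    1/ 62  395/  7  424/  5  442/  8  454/  9  461/ 21  451/ 25  453/ 29
181    5/ 95    0/126    0/130   -2/130    2/123   -6/124   -7/121   -1/102    2/114  415/ 49  410/ 39  413/ 72    5/ 51    4/ 73  379/167  414/ 21  428/  2  446/ 11  444/  2  451/  1  455/ 10  455/ 16
182   99/106  105/104  103/ 86    3/123    6/130    6/132    3/131    6/ 57   -3/ 51  414/ 69  415/ 60  417/ 45  419/ 26  414/ 28  420/ 80  415/  4  425/  4  437/  7  437/  4  441/ 16  450/  0  452/  3
183  104/105   97/103  104/104  104/101   98/ 99  104/100    0/130   -5/ 58   -2/ 52  409/ 51  414/ 69  418/ 66  420/ 56  418/ 57  418/ 44  419/ 21  421/  3  429/  9  435/  0  433/  7  436/  6  444/ 10
184   99/105  106/104  103/105   99/105  107/103  100/109  100/108  106/ 75  101/ 74    1/ 57  415/ 32  416/ 58  419/ 75  418/ 66  424/ 59  428/ 69  426/ 44  430/ 36  421/ 19  431/ 10  434/ 15  440/ 11
185   98/
[... 2320 characters left out ...]
/103  103/108  107/107  106/109  102/106  104/107  105/107  100/112  109/108  113/109  100/ 65
197  127/138  134/101  130/101  123/101  128/ 92  130/141  101/131  109/142  101/146  115/ 60  111/117  109/115   96/118  105/107  105/106  106/107  101/112  101/102  105/116  102/114  101/107  100/ 41
198  123/110  125/101  128/106  121/110  131/ 99  127/104  133/161  103/141  104/ 92  110/ 35  111/ 61  102/122   98/111  107/113   97/110  101/112  103/108  102/106  109/109  104/111  109/ 61  102/ 51
199  120/103  121/ 47  111/ 60  122/ 89  116/105  120/ 96  129/139  109/123   99/137  109/102  108/130  106/118  105/107  101/108  105/110  100/111  101/107  104/112  103/112  104/117  106/ 44  106/ 50
```

```bash
python3 - <<'E'
from h import *
T=cloud('top',np.load('t6.npy')); S=T[186:195,396:404].reshape(-1,3); S=S[(S[:,2]>.26)&(S[:,2]<.345)]
c=-cam('top')[3].T@cam('top')[4]; d=c[:2]-np.array([.475,-.348]); d/=np.linalg.norm(d); print(d)
r=np.where(S[:,2]<.3165,.0035,.0055); A=S[:,:2]-np.outer(r*.785,d)
for a,b in zip(A,S): print(a.round(4),b[2].round(3))
lo=S[:,2]<.3165; print(len(A),A.mean(0),A.std(0),np.median(A[lo],0),np.median(A[~lo],0))
rim=T[186:212,378:404].reshape(-1,3); rim=rim[(rim[:,2]>.12)&(rim[:,2]<.14)]; print('rim',rim.mean(0),(rim.min(0)+rim.max(0))/2,len(rim))
E
```

```text
[-0.73085558  0.68253214]
[ 0.4787 -0.3427] 0.327
[ 0.4781 -0.3451] 0.33
[ 0.4772 -0.3441] 0.319
[ 0.4752 -0.3452] 0.33
[ 0.4737 -0.3466] 0.338
[ 0.4762 -0.343 ] 0.303
[ 0.476  -0.3457] 0.305
[ 0.4747 -0.3474] 0.317
[ 0.4745 -0.3501] 0.319
[ 0.4766 -0.3433] 0.285
[ 0.4753 -0.345 ] 0.292
[ 0.475  -0.3477] 0.294
[ 0.475  -0.3447] 0.277
[ 0.4753 -0.3479] 0.276
14 [ 0.47582676 -0.34561283] [0.0013672 0.0020543] [ 0.47531503 -0.34503377] [ 0.47523784 -0.34515241]
rim [ 0.47709554 -0.34715588  0.12811781] [ 0.47479625 -0.34685859  0.12851916] 53
```

```bash
python3 - <<'E'
from h import *
g,q=gp(); print(g)
Q=rot(-30,55); plan([(tcp((.4752,-.3468,.287),Q),Q,6)],0)
E
```

```text
[ 0.47629499 -0.34250572  0.40816397]
[{"xyz": [0.0003, 0.017, 0.011], "twist": [0, 0, 0], "grip": 0}, {"xyz": [0.0002, 0.0169, 0.011], "twist": [0, 0, -0.1], "grip": 0}, {"xyz": [0.0003, 0.017, 0.0109], "twist": [0, 0, 0.0], "grip": 0}, {"xyz": [0.0002, 0.017, 0.011], "twist": [0, 0, 0], "grip": 0}, {"xyz": [0.0002, 0.0169, 0.011], "twist": [-0.1, 0, -0.1], "grip": 0}, {"xyz": [0.0002, 0.017, 0.011], "twist": [0, 0, 0.0], "grip": 0}]
6 end [ 0.4829 -0.3333  0.2761] [-125.    0.  -30.]
```

{"name": "apply_moves", "arguments": {"deltas": [{"xyz":[0,0.0167,0.0113],"twist":[0,0,0],"grip":0},{"xyz":[0,0.0167,0.0113],"twist":[0,0,0],"grip":0},{"xyz":[0.0005,0.0167,0.0113],"twist":[0,0,0],"grip":0},{"xyz":[0,0.0167,0.0113],"twist":[0,0,0],"grip":0},{"xyz":[0,0.0167,0.0113],"twist":[0,0,0],"grip":0},{"xyz":[0,0.0167,0.0113],"twist":[0,0,0],"grip":0},{"xyz":[0,0,0],"twist":[0,0,0],"grip":0},{"xyz":[0,0,0],"twist":[0,0,0],"grip":0},{"xyz":[0,0,0],"twist":[0,0,0],"grip":0}]}}

```text
time: 11.55
position: [0.4844, -0.3313, 0.2791]
ee_rot: [-125.0, -0.1, -30.0]
ft_force: [-0.8, 0.2, -0.5]
gripper_width: 0.0144
```

```bash
cat > m.py <<'E'
from h import *
where(); g,q=gp(); print('g',g.round(4))
p,d=vision.read_camera('top'); cv2.imwrite('pics/t7.png',p); np.save('t7.npy',d); T=cloud('top',d)
tip=g[2]-.1375; print('tip z exp',tip)
m=np.linalg.norm(T[...,:2]-[.4755,-.3465],axis=-1)<.03
m&=(T[...,2]>tip-.01)&(T[...,2]<g[2]-.034); 
c=-cam('top')[3].T@cam('top')[4]; dd=c[:2]-np.array([.475,-.347]); dd/=np.linalg.norm(dd); nrm=np.array([-dd[1],dd[0]])
S=T[m]; print(len(S),S[:,2].min())
k=S[:,2]>.145; S=S[k]
r=np.where(S[:,2]<g[2]-.09,.0035,.0055); A=S[:,:2]-np.outer(r*.785,dd)
lo=S[:,2]<g[2]-.09
for nm,kk in(('pin',lo),('barrel',~lo)): print(nm,kk.sum(),A[kk].mean(0).round(4),np.median(A[kk],0).round(4),S[kk,2].mean().round(3))
for v in range(186,204): print(v,' '.join(f'{int(T[v,u,2]*1000):4d}/{p[v,u].max():3d}' for u in range(384,404)))
E
python3 m.py
```

```text
t 11.55 [ 0.4844 -0.3313  0.2791] [-1.250e+02 -7.000e-02 -3.001e+01] q [-56.4  20.1 107.6  47.3  86.4 -44.8] F [-0.8  0.2 -0.5] w 0.0144
g [ 0.4766 -0.3448  0.29  ]
tip z exp 0.1524713278603087
8 0.15205002771809584
pin 7 [ 0.4782 -0.3472] [ 0.4778 -0.3468] 0.172
barrel 1 [ 0.4796 -0.3456] [ 0.4796 -0.3456] 0.207
186  106/103  100/104  103/104  104/108  106/ 97  107/107  104/107   95/108  104/109  100/114  101/ 71  287/  0  294/  7  301/  7  303/ 10  335/ 15  342/ 15  336/ 18  337/ 25  340/ 17
187  103/107  102/103  105/112  103/104   99/107  109/108  104/109  100/113  108/111  105/111  104/116  101/ 15  280/  0  290/ 13  325/ 12  337/ 10  338/ 30  336/ 15  336/ 10  342/ 19
188  104/104   99/101  100/ 98  109/108   98/107   99/111  104/ 56  105/ 51   91/ 65  104/118  104/124  104/ 25  273/ 24  314/  7  332/ 11  340/ 17  336/ 30  344/ 33  341/ 20  342/ 17
189  102/102  103/100  108/105  111/103  107/105  106/110  297/ 47  301/ 25  294/ 23  293/ 50  101/ 74  259/163  290/ 24  314/  7  328/  9  336/  5  339/ 17  341/ 22  339/ 31 1711/ 18
190  103/104  100/105  103/108  110/104  105/101 
[... 1826 characters left out ...]
/ 75  104/ 56  107/ 40   99/ 40  110/ 73  123/ 49  129/ 98  131/114  129/ 96  110/141  116/140  102/149  108/111  103/115  100/105  110/ 80  292/ 29
201  110/137  107/128  124/156  129/ 64   56/ 56   47/159   91/ 48  109/ 46  118/ 52  121/ 94  123/100  126/117  105/144  104/146  107/125  103/112  105/114  103/114  102/111   99/102
202  104/138  103/128  123/101  128/ 77  121/ 72   54/216   47/ 55  103/ 37  121/ 63  126/ 92  127/115  104/130  106/145  107/145  115/ 69  110/106  104/111   97/115  105/111   99/115
203  104/138  112/145   99/ 61 1711/157  128/ 43  120/115   50/ 65  118/ 43  124/ 75  120/ 79  128/138  106/137  112/140  101/144  104/ 99  108/106  112/107  106/112  100/113  104/119
```

```bash
python3 - <<'E'
from h import *
for z in(.13,.152,.174,.2): print(z,np.round(proj('top',(.475,-.347,z)),2), [ray('top',u,v,z).round(4)[:2] for u,v in(((391.6,199),) if z==.152 else ((392.3,197.7),) if z==.174 else ((393,196.5),) if z==.2 else ((390.5,200.5),))])
p=cv2.imread('pics/t7.png')
cv2.imwrite('pics/z8.png',cv2.resize(p[180:215,370:410],None,fx=14,fy=14,interpolation=cv2.INTER_CUBIC))
E
```

```text
0.13 [390.38 200.55] [array([ 0.4752, -0.3474])]
0.152 [391.48 199.43] [array([ 0.4765, -0.3474])]
0.174 [392.62 198.27] [array([ 0.4769, -0.346 ])]
0.2 [394.   196.86] [array([ 0.4761, -0.3438])]
```

View pics/z8.png

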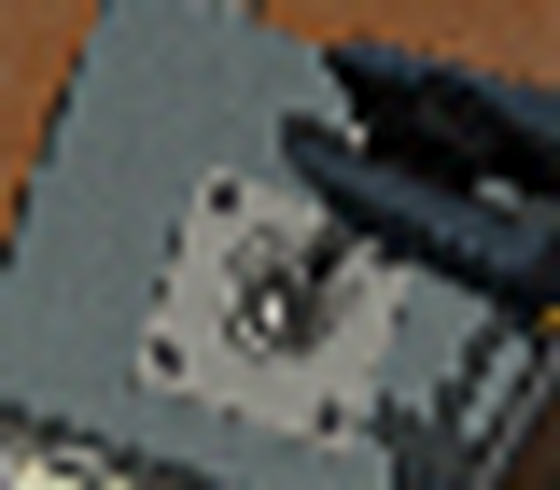

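{"name": "apply_moves", "arguments": {"deltas": [{"xyz":[-0.0009,0.0085,0.0053],"twist":[0,0,0],"grip":0},{"xyz":[0,0.0082,0.0057],"twist":[0,0,0],"grip":0},{"xyz":[0,0.0082,0.0057],"twist":[0,0,0],"grip":0},{"xyz":[0,0.0082,0.0057],"twist":[0,0,0],"grip":0},{"xyz":[0,0.0082,0.0057],"twist":[0,0,0],"grip":0},{"xyz":[0,0,0],"twist":[0,0,0],"grip":0}]}}

```text
time: 12.2
position: [0.4827, -0.3305, 0.2267]
ee_rot: [-124.9, 0.1, -30.0]
ft_force: [-0.2, 1.5, -0.5]
gripper_width: 0.0139
```

{"name": "apply_moves", "arguments": {"deltas": [{"xyz":[0,0.0082,0.0057],"twist":[0,0,0],"grip":0},{"xyz":[0,0.0082,0.0057],"twist":[0,0,0],"grip":0},{"xyz":[0,0.0082,0.0057],"twist":[0,0,0],"grip":0},{"xyz":[0,0,0],"twist":[0,0,0],"grip":0},{"xyz":[0,0,0],"twist":[0,0,0],"grip":0}]}}

```text
time: 12.7
position: [0.483, -0.331, 0.1981]
ee_rot: [-125.0, 0.0, -30.0]
ft_force: [-0.2, -0.3, -2.6]
gripper_width: 0.0137
```

{"name": "apply_moves", "arguments": {"deltas": [{"xyz":[0,0.0041,0.0029],"twist":[0,0,0],"grip":0},{"xyz":[0,0.0041,0.0029],"twist":[0,0,0],"grip":0},{"xyz":[0,0.0041,0.0029],"twist":[0,0,0],"grip":0},{"xyz":[0,0,0],"twist":[0,0,0],"grip":0}]}}

```text
time: 13.1
position: [0.4829, -0.3308, 0.1827]
ee_rot: [-125.0, 0.0, -30.0]
ft_force: [0.4, -0.9, -1.7]
gripper_width: 0.0136
```

{"name": "apply_moves", "arguments": {"deltas": [{"xyz":[0,0.0041,0.0029],"twist":[0,0,0],"grip":0},{"xyz":[0,0.0041,0.0029],"twist":[0,0,0],"grip":0},{"xyz":[0,0.0041,0.0029],"twist":[0,0,0],"grip":0},{"xyz":[0,0.0041,0.0029],"twist":[0,0,0],"grip":0},{"xyz":[0,0,0],"twist":[0,0,0],"grip":0}]}}

```text
time: 13.6
position: [0.4829, -0.3307, 0.1624]
ee_rot: [-125.0, 0.0, -30.0]
ft_force: [0.2, 0.2, -1.9]
gripper_width: 0.0139
```

{"name": "apply_moves", "arguments": {"deltas": [{"xyz":[0,0.0025,0.0017],"twist":[0,0,0],"grip":0},{"xyz":[0,0.0025,0.0017],"twist":[0,0,0],"grip":0},{"xyz":[0,0,0],"twist":[0,0,0],"grip":0},{"xyz":[0,0,0],"twist":[0,0,0],"grip":0}]}}

```text
time: 14.0
position: [0.483, -0.331, 0.157]
ee_rot: [-125.0, 0.0, -30.0]
ft_force: [0.3, 0.2, -1.1]
gripper_width: 0.0139
```

{"name": "apply_moves", "arguments": {"deltas": [{"xyz":[0,0.0016,0.0011],"twist":[0,0,0],"grip":0},{"xyz":[0,0.0016,0.0011],"twist":[0,0,0],"grip":0},{"xyz":[0,0,0],"twist":[0,0,0],"grip":0}]}}

```text
time: 14.3
position: [0.4832, -0.3311, 0.1538]
ee_rot: [-124.9, -0.0, -30.0]
ft_force: [-2.0, 0.3, 5.3]
gripper_width: 0.0135
```

{"name": "apply_moves", "arguments": {"deltas": [{"xyz":[0,0.0008,0.0006],"twist":[0,0,0],"grip":0},{"xyz":[0,0,0],"twist":[0,0,0],"grip":0},{"xyz":[0,0,0],"twist":[0,0,0],"grip":0}]}}

```text
time: 14.6
position: [0.4832, -0.3311, 0.1537]
ee_rot: [-124.9, -0.0, -30.0]
ft_force: [-6.1, 0.3, 16.1]
gripper_width: 0.0138
```

{"name": "apply_moves", "arguments": {"deltas": [{"xyz":[0,0.0008,0.0006],"twist":[0,0,0],"grip":0},{"xyz":[0,0,0],"twist":[0,0,0],"grip":0},{"xyz":[0,0,0],"twist":[0,0,0],"grip":0}]}}

```text
time: 14.9
position: [0.4832, -0.3311, 0.1537]
ee_rot: [-124.8, -0.1, -29.9]
ft_force: [-11.0, 0.7, 26.3]
gripper_width: 0.0139
```

{"name": "apply_moves", "arguments": {"deltas": [{"xyz":[-0.0004,-0.001,-0.0007],"twist":[0,0,0],"grip":0},{"xyz":[0,0,0],"twist":[0,0,0],"grip":0},{"xyz":[0,0,0],"twist":[0,0,0],"grip":0},{"xyz":[0,0,0],"twist":[0,0,0],"grip":0},{"xyz":[0,0,0],"twist":[0,0,0],"grip":0},{"xyz":[0,0,0],"twist":[0,0,0],"grip":0},{"xyz":[0,0,0],"twist":[0,0,0],"grip":0},{"xyz":[0,0,0],"twist":[0,0,0],"grip":0},{"xyz":[0,0,0],"twist":[0,0,0],"grip":0},{"xyz":[0,0,0],"twist":[0,0,0],"grip":0},{"xyz":[0,0,0],"twist":[0,0,0],"grip":0},{"xyz":[0,0,0],"twist":[0,0,0],"grip":0}]}}

```text
time: 16.1
position: [0.4831, -0.3311, 0.1537]
ee_rot: [-124.9, -0.1, -30.0]
ft_force: [-3.3, -0.7, 12.8]
gripper_width: 0.014
```

```bash
python3 - <<'E'
from h import *
where()
p,d=vision.read_camera('top'); s,ds=vision.read_camera('scene'); cv2.imwrite('pics/t9.png',p); cv2.imwrite('pics/s9.png',s); np.save('t9.npy',d)
T=cloud('top',d); g,q=gp(); print(g)
# handle top end expected at z = .130+.084=.214, black; list high dark points near port
m=(np.linalg.norm(T[...,:2]-[.475,-.347],axis=-1)<.03)&(T[...,2]>.12)
for z0,z1 in((.12,.14),(.14,.165),(.165,.19),(.19,.23)):
    k=m&(T[...,2]>z0)&(T[...,2]<=z1)&(p.max(2)<45) if z0>.13 else m&(T[...,2]>z0)&(T[...,2]<=z1)
    print(z0,k.sum(),T[k].mean(0).round(4) if k.any() else '')
E
```

```text
t 16.1 [ 0.4831 -0.3311  0.1537] [-1.2489e+02 -7.0000e-02 -3.0000e+01] q [-56.5  30.5 108.9  48.5  78.7 -53.6] F [-3.3 -0.7 12.8] w 0.014
[ 0.47528249 -0.34455492  0.1645912 ]
0.12 9 [ 0.4684 -0.3406  0.1316]
0.14 10 [ 0.4717 -0.3371  0.1562]
0.165 50 [ 0.4717 -0.3452  0.1773]
0.19 55 [ 0.4721 -0.3499  0.2059]
```

```bash
python3 - <<'E'
from h import *
p=cv2.imread('pics/t9.png'); T=cloud('top',np.load('t9.npy'))
u,v=map(int,np.round(proj('top',(.475,-.347,.214)))); print(u,v)
for r in range(v-6,v+7): print(r,' '.join(f'{int(T[r,c,2]*1000):4d}/{p[r,c].max():3d}' for c in range(u-8,u+9)))
k=np.zeros(p.shape[:2],bool); k[v-4:v+5,u-5:u+6]=1; k&=(T[...,2]>.2)&(T[...,2]<.23)&(p.max(2)<40); print(k.sum(),T[k].mean(0),np.median(T[k][:,2]),T[k].min(0),T[k].max(0))
E
```

```text
395 196
190  103/114  102/110  105/110   99/109   99/112  104/110  102/109  103/105   99/109  105/112   99/110  107/106  109/104  106/101  100/105   95/106  108/112
191 1711/ 59  168/ 86  169/ 87  170/ 65  104/ 64  103/ 87  104/118  104/112  102/116  107/107   98/113  110/110  105/108  101/105  101/107  103/111  101/109
192  172/  9  171/ 35  173/ 55  181/ 67  174/ 60  178/ 74  177/ 75  180/ 62  103/ 57  105/118  107/118  108/113   99/113  104/107  100/105  107/108  106/115
193  158/ 55  175/  3  169/ 24  174/ 29  178/ 43  185/ 63  212/ 28  184/ 17  181/ 57  181/ 94  184/ 65  102/ 68   97/ 46   99/116  105/116  102/113  104/113
194  103/142  157/ 23  167/  0  169/  0  175/ 17  202/ 20  216/ 12  218/ 12  213/ 28  188/ 53  192/ 60  192/ 60  192/ 62  196/ 67  196/ 50  101/ 85  100/118
195  105/154  111/144  155/  8  161/  1  202/  7  213/ 10  217/ 28  213/ 16  211/ 15  208/ 17  213/ 22  194/ 69  196/ 66  197/ 64  194/ 58  208/ 61  198/ 73
196  105/152  113/123  135/ 71  189/  0  200/  0  217/ 14  212/ 31  217/ 21  210/ 17  208/ 19  214/ 10  209/ 37  193/ 59  199/ 68  203/ 65  208/ 59  2
[... 385 characters left out ...]
 0  206/  0  200/ 13  206/  5  203/  3  174/  0  172/  7  189/  6  188/  0  189/ 23  195/ 26
200  176/ 48  181/ 68  187/ 65  184/ 57  187/ 56  193/ 48  187/ 31  192/ 15  194/  3  198/  9  113/158  112/104  172/ 18  169/  4  182/  0  180/  9  179/ 19
201  167/ 24  177/ 34  190/ 62  189/ 76  190/ 70  192/ 67  196/ 59  192/ 47  186/ 20  194/ 19  101/ 92  111/ 78  106/112   95/ 84  164/ 13  179/  0  181/ 11
202  150/ 32  156/ 19  174/ 29  179/ 33  190/ 59 1711/ 74  194/ 68  193/ 64  194/ 62  200/ 42  199/ 41  197/ 29  107/ 70  104/125  107/ 56   96/ 47  101/ 39
36 [ 0.47489698 -0.34659609  0.21106813] 0.21199574671792756 [ 0.46689915 -0.35817299  0.20011473] [ 0.48519037 -0.33671814  0.21864745]
```

{"name": "apply_moves", "arguments": {"deltas": [{"xyz":[0,-0.0041,-0.0029],"twist":[0,0,0],"grip":0},{"xyz":[0,-0.0041,-0.0029],"twist":[0,0,0],"grip":0},{"xyz":[0,-0.0082,-0.0057],"twist":[0,0,0],"grip":0},{"xyz":[0,-0.0123,-0.0086],"twist":[0,0,0],"grip":0},{"xyz":[0,-0.0123,-0.0086],"twist":[0,0,0],"grip":0},{"xyz":[0,-0.0123,-0.0086],"twist":[0,0,0],"grip":0},{"xyz":[0,-0.0123,-0.0086],"twist":[0,0,0],"grip":0},{"xyz":[0,-0.0123,-0.0086],"twist":[0,0,0],"grip":0},{"xyz":[0,-0.0164,-0.0115],"twist":[0,0,0],"grip":0},{"xyz":[0,-0.0164,-0.0115],"twist":[0,0,0],"grip":0},{"xyz":[0,-0.0164,-0.0115],"twist":[0,0,0],"grip":0},{"xyz":[0,-0.0164,-0.0115],"twist":[0,0,0],"grip":0}]}}

```text
time: 17.4
position: [0.4826, -0.3308, 0.3296]
ee_rot: [-125.0, -0.0, -30.0]
ft_force: [0.3, 0.5, -1.5]
gripper_width: 0.0137
```

{"name": "apply_moves", "arguments": {"deltas": [{"xyz":[0,-0.0164,-0.0115],"twist":[0,0,0],"grip":0},{"xyz":[0,0,0],"twist":[0,0,0],"grip":0},{"xyz":[0,0,0],"twist":[0,0,0],"grip":0}]}}

```text
time: 17.7
position: [0.4826, -0.3308, 0.3478]
ee_rot: [-125.0, -0.0, -30.0]
ft_force: [-0.1, 0.2, -1.5]
gripper_width: 0.0137
```

```bash
python3 - <<'E'
from h import *
where(); g,q=gp(); print(g)
p,d=vision.read_camera('top'); cv2.imwrite('pics/t10.png',p); T=cloud('top',d)
m=(np.linalg.norm(T[...,:2]-[.475,-.347],axis=-1)<.012)&(T[...,2]>.14)&(T[...,2]<g[2]-.04); print('low z',np.sort(T[m][:,2]).round(3)[:30])
# final pose: axis level along H, grasp 35mm on gauge; pin visible length L
for hz in(54,20,0,-20):
    H=np.array([np.cos(np.radians(hz)),np.sin(np.radians(hz)),0]); print(hz,(np.array([.27,-.303,.125])+H*.115).round(3))
W=[((.385,-.303,.30),rot(-65,10),12),((.385,-.303,.15),rot(-90,-35),12)]
plan([(tcp(a,b),b,n) for a,b,n in W],0)
E
```

```text
t 17.7 [ 0.4826 -0.3308  0.3478] [-1.250e+02 -3.000e-02 -3.001e+01] q [-56.5  15.2 105.9  47.1  91.  -40. ] F [-0.1  0.2 -1.5] w 0.0137
[ 0.47483271 -0.34431595  0.35865557]
low z [0.248 0.248 0.251 0.264 0.268 0.27  0.281 0.283]
54 [ 0.338 -0.21   0.125]
20 [ 0.378 -0.264  0.125]
0 [ 0.385 -0.303  0.125]
-20 [ 0.378 -0.342  0.125]
[{"xyz": [-0.008, 0.0056, 0.0016], "twist": [-3.6, 1.6, 2.5], "grip": 0}, {"xyz": [-0.0078, 0.0057, 0.0018], "twist": [-3.7, 1.6, 2.5], "grip": 0}, {"xyz": [-0.0077, 0.0061, 0.0019], "twist": [-3.6, 1.6, 2.6], "grip": 0}, {"xyz": [-0.0074, 0.0062, 0.0021], "twist": [-3.6, 1.6, 2.5], "grip": 0}, {"xyz": [-0.0071, 0.0064, 0.0023], "twist": [-3.7, 1.7, 2.5], "grip": 0}, {"xyz": [-0.007, 0.0065, 0.0026], "twist": [-3.6, 1.6, 2.5], "grip": 0}, {"xyz": [-0.0068, 0.0067, 0.0027], "twist": [-3.6, 1.6, 2.5], "grip": 0}, {"xyz": [-0.0065, 0.0068, 0.003], "twist": [-3.7, 1.6, 2.6], "grip": 0}, {"xyz": [-0.0063, 0.0069, 0.0032], "twist": [-3.6, 1.6, 2.5], "grip": 0}, {"xyz": [-0.0061, 0.007, 0.0035], "twist": [-3.6, 1.6, 2.5], "grip": 0}, {"xyz": [-0.0059, 0.007, 0.00
[... 352 characters left out ...]
0.0009, 0.0123], "twist": [-3.7, -0.4, 2.1], "grip": 0}, {"xyz": [0.0002, 0, 0.0123], "twist": [-3.6, -0.5, 2.0], "grip": 0}, {"xyz": [0.0003, -0.0007, 0.0122], "twist": [-3.7, -0.5, 2.1], "grip": 0}, {"xyz": [0.0004, -0.0015, 0.0122], "twist": [-3.7, -0.4, 2.1], "grip": 0}, {"xyz": [0.0004, -0.0023, 0.0121], "twist": [-3.7, -0.5, 2.1], "grip": 0}, {"xyz": [0.0005, -0.0031, 0.0119], "twist": [-3.7, -0.5, 2.1], "grip": 0}, {"xyz": [0.0003, -0.0039, 0.0116], "twist": [-3.7, -0.4, 2.1], "grip": 0}, {"xyz": [0.0004, -0.0046, 0.0114], "twist": [-3.7, -0.5, 2.1], "grip": 0}, {"xyz": [0.0002, -0.0054, 0.0111], "twist": [-3.7, -0.5, 2.1], "grip": 0}]
24 end [ 0.3741 -0.303   0.1344] [145.   0. -90.]
```

```bash
python3 - <<'E'
from h import *
W=[((.40,-.35,.34),rot(-75,10),12),((.3706,-.35,.26),rot(-115,-35),12),((.3706,-.35,.132),rot(-115,-35),8)]
plan([(tcp(a,b),b,n) for a,b,n in W],0)
E
```

```text
[{"xyz": [-0.0049, 0.0044, -0.0026], "twist": [-3.6, 2.1, 3.2], "grip": 0}, {"xyz": [-0.0046, 0.0049, -0.0024], "twist": [-3.5, 2, 3.3], "grip": 0}, {"xyz": [-0.0043, 0.0052, -0.0023], "twist": [-3.6, 2.1, 3.2], "grip": 0}, {"xyz": [-0.0038, 0.0056, -0.0021], "twist": [-3.5, 2.1, 3.3], "grip": 0}, {"xyz": [-0.0034, 0.006, -0.0019], "twist": [-3.6, 2, 3.2], "grip": 0}, {"xyz": [-0.0031, 0.0062, -0.0016], "twist": [-3.5, 2.1, 3.2], "grip": 0}, {"xyz": [-0.0026, 0.0065, -0.0014], "twist": [-3.6, 2.1, 3.3], "grip": 0}, {"xyz": [-0.0022, 0.0067, -0.001], "twist": [-3.5, 2, 3.2], "grip": 0}, {"xyz": [-0.0018, 0.0068, -0.0006], "twist": [-3.6, 2.1, 3.3], "grip": 0}, {"xyz": [-0.0013, 0.007, -0.0003], "twist": [-3.5, 2.1, 3.2], "grip": 0}, {"xyz": [-0.001, 0.0071, 0.0001], "twist": [-3.6, 2.1, 3.2], "grip": 0}, {"xyz": [-0.0006, 0.007, 0.0005], "twist": [-3.5, 2, 3.3], "grip": 0}]
[{"xyz": [-0.0012, 0.0044, 0.0057], "twist": [-3.6, -0.7, 3.3], "grip": 0}, {"xyz": [-0.0009, 0.0041, 0.006], "twist": [-3.6, -0.8, 3.4], "grip": 0}, {"xyz": [-0.0006, 0.0038, 0.0063], "twist": [-3.6, -0.7, 3.3], "
[... 540 characters left out ...]
0001, 0.0073], "twist": [-3.6, -0.7, 3.4], "grip": 0}, {"xyz": [0.0011, -0.0004, 0.0072], "twist": [-3.5, -0.8, 3.3], "grip": 0}]
[{"xyz": [0, -0.0092, 0.0131], "twist": [0, 0, 0.0], "grip": 0}, {"xyz": [0, -0.0091, 0.0131], "twist": [0, 0, 0.0], "grip": 0}, {"xyz": [0, -0.0092, 0.0131], "twist": [0, 0, 0.0], "grip": 0}, {"xyz": [0.0001, -0.0092, 0.0131], "twist": [0, 0, 0.0], "grip": 0}, {"xyz": [0, -0.0091, 0.0132], "twist": [0, 0, 0.0], "grip": 0}, {"xyz": [0, -0.0092, 0.0131], "twist": [0, 0, 0.0], "grip": 0}, {"xyz": [0, -0.0092, 0.0131], "twist": [0, 0, 0.0], "grip": 0}, {"xyz": [0, -0.0092, 0.0131], "twist": [0, 0, 0.0], "grip": 0}]
32 end [ 0.3608 -0.3454  0.1164] [ 145.    0. -115.]
```

{"name": "apply_moves", "arguments": {"deltas": [{"xyz":[-0.005,0.0045,-0.0025],"twist":[-3.6,2.1,3.2],"grip":0},{"xyz":[-0.0045,0.005,-0.0025],"twist":[-3.5,2,3.3],"grip":0},{"xyz":[-0.0045,0.005,-0.0025],"twist":[-3.6,2.1,3.2],"grip":0},{"xyz":[-0.004,0.0055,-0.002],"twist":[-3.5,2.1,3.3],"grip":0},{"xyz":[-0.0035,0.006,-0.002],"twist":[-3.6,2,3.2],"grip":0},{"xyz":[-0.003,0.006,-0.0015],"twist":[-3.5,2.1,3.2],"grip":0},{"xyz":[-0.0025,0.0065,-0.0015],"twist":[-3.6,2.1,3.3],"grip":0},{"xyz":[-0.002,0.0065,-0.001],"twist":[-3.5,2,3.2],"grip":0},{"xyz":[-0.002,0.007,-0.0005],"twist":[-3.6,2.1,3.3],"grip":0},{"xyz":[-0.0015,0.007,0],"twist":[-3.5,2.1,3.2],"grip":0},{"xyz":[-0.001,0.007,0],"twist":[-3.6,2.1,3.2],"grip":0},{"xyz":[-0.0005,0.007,0.0005],"twist":[-3.5,2,3.3],"grip":0}]}}

```text
time: 18.95
position: [0.4028, -0.3486, 0.3209]
ee_rot: [-170.1, 0.0, -75.2]
ft_force: [0.2, 0.5, -1.9]
gripper_width: 0.014
```

{"name": "apply_moves", "arguments": {"deltas": [{"xyz":[-0.001,0.0045,0.0055],"twist":[-3.6,-0.7,3.3],"grip":0},{"xyz":[-0.001,0.004,0.006],"twist":[-3.6,-0.8,3.4],"grip":0},{"xyz":[-0.0005,0.004,0.0065],"twist":[-3.6,-0.7,3.3],"grip":0},{"xyz":[-0.0005,0.0035,0.0065],"twist":[-3.6,-0.7,3.3],"grip":0},{"xyz":[0,0.003,0.0065],"twist":[-3.6,-0.8,3.4],"grip":0},{"xyz":[0,0.0025,0.007],"twist":[-3.6,-0.7,3.3],"grip":0},{"xyz":[0.0005,0.002,0.007],"twist":[-3.6,-0.8,3.3],"grip":0},{"xyz":[0.0005,0.0015,0.007],"twist":[-3.6,-0.7,3.4],"grip":0},{"xyz":[0.001,0.001,0.007],"twist":[-3.6,-0.7,3.3],"grip":0},{"xyz":[0.001,0.0005,0.007],"twist":[-3.6,-0.8,3.3],"grip":0},{"xyz":[0.001,0,0.0075],"twist":[-3.6,-0.7,3.4],"grip":0},{"xyz":[0.001,0,0.007],"twist":[-3.5,-0.8,3.3],"grip":0}]}}

```text
time: 20.15
position: [0.3606, -0.3445, 0.2443]
ee_rot: [144.8, 0.0, -115.1]
ft_force: [-0.2, 0.1, -1.7]
gripper_width: 0.0137
```

```bash
python3 - <<'E'
from h import *
where(); g,q=gp(); print(g)
plan([(tcp((.3706,-.35,.132),rot(-115,-35)),rot(-115,-35),8)],0)
E
```

```text
t 20.15 [ 0.3606 -0.3445  0.2443] [ 1.4483e+02  3.0000e-02 -1.1511e+02] q [-41.4  18.3 106.3  -9.3  89.5  76.6] F [-0.2  0.1 -1.7] w 0.0137
[ 0.37051405 -0.34915229  0.25982752]
[{"xyz": [0.0001, -0.0093, 0.013], "twist": [0, 0, 0], "grip": 0}, {"xyz": [0.0001, -0.0092, 0.0131], "twist": [0, 0, 0], "grip": 0}, {"xyz": [0.0001, -0.0093, 0.013], "twist": [0.1, 0, 0], "grip": 0}, {"xyz": [0.0001, -0.0092, 0.013], "twist": [0, 0, 0], "grip": 0}, {"xyz": [0.0001, -0.0092, 0.0131], "twist": [0, 0.1, 0], "grip": 0}, {"xyz": [0.0001, -0.0093, 0.013], "twist": [0, 0, -0.1], "grip": 0}, {"xyz": [0.0001, -0.0092, 0.0131], "twist": [0.1, 0, 0.0], "grip": 0}, {"xyz": [0.0001, -0.0092, 0.013], "twist": [0, 0, 0.0], "grip": 0}]
8 end [ 0.3607 -0.3454  0.1165] [ 145.    0. -115.]
```

{"name": "apply_moves", "arguments": {"deltas": [{"xyz":[0,-0.0092,0.013],"twist":[0,0,0],"grip":0},{"xyz":[0,-0.0092,0.013],"twist":[0,0,0],"grip":0},{"xyz":[0,-0.0092,0.013],"twist":[0,0,0],"grip":0},{"xyz":[0,-0.0092,0.013],"twist":[0,0,0],"grip":0},{"xyz":[0,-0.0092,0.013],"twist":[0,0,0],"grip":0},{"xyz":[0,-0.0092,0.013],"twist":[0,0,0],"grip":0},{"xyz":[0,-0.0092,0.013],"twist":[0,0,0],"grip":0},{"xyz":[0,-0.0046,0.0065],"twist":[0,0,0],"grip":0},{"xyz":[0,0,0],"twist":[0,0,0],"grip":0},{"xyz":[0,0,0],"twist":[0,0,0],"grip":0},{"xyz":[0,0,0],"twist":[0,0,0],"grip":0}]}}

```text
time: 21.25
position: [0.3621, -0.3456, 0.1269]
ee_rot: [145.1, 0.0, -115.0]
ft_force: [0.6, -0.3, -1.8]
gripper_width: 0.014
```

```bash
python3 - <<'E'
from h import *
where(); g,q=gp(); print(g)
p,d=vision.read_camera('top'); cv2.imwrite('pics/t11.png',p); T=cloud('top',d); b=p.astype(int)
s,ds=vision.read_camera('scene'); 
H=np.array([.906,-.423,0])
m=(T[...,2]>.1)&(T[...,2]<.16)&(np.linalg.norm(T[...,:2]-[.27,-.303],axis=-1)<.07)
S=T[m]; a=(S-g)@H; print('n',len(S)); i=np.argsort(a)
for k in i[::max(1,len(i)//18)]: print(a[k].round(3),S[k].round(3))
m=((b[...,0]>b[...,2]+18)&(b[...,0]<140)&(T[...,2]<.035)&(T[...,0]>.1)&(T[...,0]<.5)&(T[...,1]<-.15)&(T[...,1]>-.6)).astype(np.uint8)
q=T[m>0]; print('reg',q.min(0),q.max(0))
p0=cv2.imread('pics/top1.png')
cv2.imwrite('pics/z9.png',np.hstack([cv2.resize(p[170:290,320:480],(400,300),interpolation=2),cv2.resize(p0[170:290,320:480],(400,300),interpolation=2)]))
E
```

```text
t 21.25 [ 0.3621 -0.3456  0.1269] [ 1.4515e+02  2.0000e-02 -1.1501e+02] q [-41.4  27.4 108.1  -9.5  78.4  78.3] F [ 0.6 -0.3 -1.8] w 0.014
[ 0.37193255 -0.3502047   0.14246246]
n 0
reg [ 0.21747168 -0.58239428 -0.00156897] [ 0.42432197 -0.3871034   0.03435621]
```

View pics/z9.png

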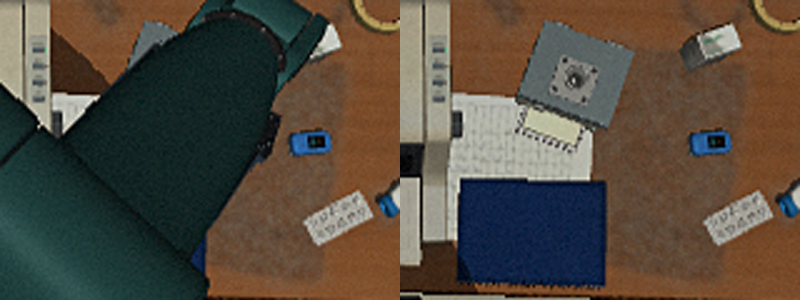

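```bash
python3 - <<'E'
from h import *
s,ds=vision.read_camera('scene'); g,q=gp(); H=np.array([.906,-.423,0]); T=cloud('scene',ds)
for a in(-.11,-.08,-.03,.04):
    P=g+a*H; u,v=proj('scene',P); f,cx,cy,Rm,t=cam('scene'); print(a,P.round(3),int(u),int(v),'exp depth',(Rm@P+t)[2].round(3),'seen',ds[int(v),int(u)].round(3))
where(); job_done(); print('done')
E
```

```text
-0.11 [ 0.272 -0.304  0.142] 403 183 exp depth 1.372 seen 0.854
-0.08 [ 0.299 -0.316  0.142] 398 179 exp depth 1.398 seen 0.852
-0.03 [ 0.345 -0.337  0.142] 390 173 exp depth 1.441 seen 0.851
0.04 [ 0.408 -0.367  0.142] 381 165 exp depth 1.501 seen 0.857
t 21.4 [ 0.362  -0.3455  0.1267] [ 1.4514e+02  2.0000e-02 -1.1501e+02] q [-41.4  27.4 108.1  -9.5  78.4  78.4] F [-0.   0.8 -2.5] w 0.0136
the job is handed in; nothing more can be done
done
```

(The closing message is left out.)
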